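# Tamp the clay lumps level in the cellar's humidity bin

## Robot

A 6-joint arm with a two-finger parallel gripper is mounted at the origin on the work surface. World frame = base frame: x ahead of the robot, y to its left, z up, the work surface at z = 0. Lengths are in mm, angles in degrees, forces in N, time in s.
With the tool pointing down it reaches from about 350 to 850 mm from the base axis. Payload 8.1 kg.
Tool frame: the origin (TCP) lies midway between the tips of the shut fingers; the grasp point (between the pads) lies 19 mm behind it (r.grip_depth is the distance from the TCP to the grasp point, in mm); z points along the fingers, y is the direction in which the jaws open and shut (so a half turn about z gives the same grasp; the last joint's range is limited). The gripper opens to 85 mm and grips with 20 to 120 N. Pads are 22 mm wide; open, the fingers measure 114 mm over their backs; the gripper's body (76 mm by 85 mm) begins 54 mm behind the grasp point. The pads swing forward as they close: fully open they stand 13 mm farther back than shut.
Start: joints at [-4.893, 7.471, 85.268, -0, 87.261, -4.893], TCP at [600.004, 0.022, 231.292] pointing down, gripper open.
Joint ranges: [-169.43, 169.43], [-51.17, 129.36], [1.28, 143.12], [-76.62, 256.62], [0, 156.53], [-152.29, 152.29]. Speed limits (degrees/s): [136.94, 136.94, 159.86, 180, 180, 180].

## Interface

Orientations are given as [roll, pitch, yaw] about the fixed x, y, z axes, in that order (R = Rz(yaw) Ry(pitch) Rx(roll)).
In Python, from bench import r, imaging gives the robot as it stands.
- The arm moves only by the shell command python3 -m creep 'ROWS' [FORCE]. ROWS is text: rows parted by semicolons, each of 7 numbers parted by spaces: the shift along the tool's x, y, z in cm, then the turn, a rotation vector about the tool's x, y, z in degrees, then the finger opening in cm, from 0 to 8.54. In form: dx dy dz ax ay az gripper; .... A call has 1 to 20 rows; each row is the pose to reach, as a shift and turn from the pose measured when the call began, along the tool's axes at that moment; what a row does not reach only later rows make up. A row lasts 1/10 s, in which the tool goes at most 50 mm and 8.59 degrees, less where a joint would pass 70% of its speed; a pose out of reach is approached as far as the arm can. A call with a gripper value outside its range is refused whole. The fingers move at their own pace and stop on an object; FORCE is the grip in N (left out, the last holds). Time passes only in rows, so rows that repeat a pose let the fingers close. It gives the time, the measured TCP pose, the force and the opening at its end, in the units of the state.
- r.sense(): the state, without advancing time (a new reading comes with each control period).
- imaging.snapshot(name): name is "scene" or "side" or "wrist"; returns the picture (420x560x3 uint8, red, green, blue); there is no depth.
- imaging.camera_info(name): a dict with "camera_matrix" (3x3 intrinsics, pixels), "R" (3x3) and "t" (3): a world point X has camera coordinates R X + t. Camera axes: x right, y down, z forward; pixel columns grow to the right and rows downward; lengths in mm; the calibration is good to about 2 mm. A picture is of the moment at which its call begins: read the wrist's pose just before it. camera_info takes no time and is no camera call; for the wrist camera it gives the pose at the moment of the call.
- r.hand_in(): hands the job in, once; it reports no verdict.
The state is a dict: "time": time; "joint_pos": joint angles; "qd": joint speeds; "joint_efforts": joint torques, N m; "tool_pos": TCP position; "tcp_rot": TCP orientation; "ft_force": force on the tool from outside, world axes, zero at the start; "wrist_torque": the same for the moment, N m; "finger_gap": finger opening in mm.
Only numpy, scipy, OpenCV 4.12 (cv2) and the standard library are available. Lean on these libraries where they do the work, as an engineer would, in place of code of your own. Each camera call takes 0.05 s, during which the arm holds its last target.

## Task

Take the tamper from its cork mat and press the clay lumps in the wooden bin down until none stands proud and all six lie in one level layer, finishing with a firm, steady press of about 15 N on the levelled lumps. Press gently enough not to crack any lump, and touch them only with the tamper. Then stand the tamper upright on the middle of its cork mat again and let go; leave the bottle, jar and can alone.

Things in the scene. Friction and masses are not known exactly. Their poses are not given: they have to be found in the camera images.
- bin: narrow open box of pale wood, fixed to the bench: 82 x 256 mm outside (long along its y), 62 mm high, inside 62 x 236 mm (walls 10 mm, floor 8 mm thick). Origin at the centre of its underside, on the bench top; x and y along its sides, z up. All six lumps fit in it in one row along y, one layer 32 mm deep, with room to spare.
- bin_floor (a point): the centre of the bin's inner floor, 8 mm above the bench, 54 mm below the rim; same axes as the bin.
- mat: flat square of cork, 100 x 100 x 6 mm, fixed to the bench: the tamper's standing place. Origin at the centre of its underside; its top is 6 mm above that.
- tamper: hand tamper standing upright on the mat at the start, about 0.4 kg: a flat round steel foot 50 mm across and 16 mm thick, above it a round dark wood handle 24 mm across up to 120 mm, with a steel collar 52 mm across on it from 58 to 64 mm: held just above the collar, the fingertips bear on it when pressing down. Origin at the centre of the foot's flat underside; z up along the handle.
- lump0: fired clay lump, a chunk 54 mm long (its x, lying across the bin), 36 mm wide and 32 mm high with 45 degree shoulders, 100 g. One of four lumps in the bottom row at the start, with gaps of about 10 mm between them. Origin at its centre: 16 mm above the bin floor when down level. More than 28 N from the tamper cracks a lump.
- lump1: fired clay lump, a chunk 54 mm long (its x, lying across the bin), 36 mm wide and 32 mm high with 45 degree shoulders, 100 g. One of four lumps in the bottom row at the start, with gaps of about 10 mm between them. Origin at its centre: 16 mm above the bin floor when down level. More than 28 N from the tamper cracks a lump.
- lump2: fired clay lump, a chunk 54 mm long (its x, lying across the bin), 36 mm wide and 32 mm high with 45 degree shoulders, 100 g. One of four lumps in the bottom row at the start, with gaps of about 10 mm between them. Origin at its centre: 16 mm above the bin floor when down level. More than 28 N from the tamper cracks a lump.
- lump3: fired clay lump, a chunk 54 mm long (its x, lying across the bin), 36 mm wide and 32 mm high with 45 degree shoulders, 100 g. One of four lumps in the bottom row at the start, with gaps of about 10 mm between them. Origin at its centre: 16 mm above the bin floor when down level. More than 28 N from the tamper cracks a lump.
- lump4: fired clay lump, a chunk 54 mm long (its x, lying across the bin), 36 mm wide and 32 mm high with 45 degree shoulders, 100 g. One of two lumps standing proud at the start, wedged over the gap between two others, its centre about 24 mm higher than theirs. Origin at its centre: 16 mm above the bin floor when down level. Pressed by about 5 to 20 N, rubbed to and fro a little under load if it sticks, it shoves its neighbours aside and gives way suddenly.
- lump5: fired clay lump, a chunk 54 mm long (its x, lying across the bin), 36 mm wide and 32 mm high with 45 degree shoulders, 100 g. One of two lumps standing proud at the start, wedged over the gap between two others, its centre about 24 mm higher than theirs. Origin at its centre: 16 mm above the bin floor when down level. Pressed by about 5 to 20 N, rubbed to and fro a little under load if it sticks, it shoves its neighbours aside and gives way suddenly.
- wine_bottle: green wine bottle, 74 mm across, 290 mm tall, standing on the bench; leave alone. Origin at the centre of its underside.
- jar: amber jar, 72 mm across, 100 mm tall, standing on the bench; leave alone. Origin at the centre of its underside.
- can: plain metal can, 66 mm across, 115 mm tall, standing on the bench; leave alone. Origin at the centre of its underside.

How it is judged:
By the outcome, as a careful person would: the job done as asked, in the order asked, and still so for the second after the job is handed in, with the robot touching nothing.
It also fails if it takes over 70 s, if anything falls off the work surface, if the arm or the gripper's body presses on something with over 40 N, if the wrist force passes 120 N, or if a joint passes its speed limit or range.

## Working session

There is one attempt and no reset: what is moved stays moved. The work goes in short steps, Python scripts to look and compute and a shell command to move; the robot and the scene stay as the last step left them, time stands still between calls to the robot, and variables do not carry over. Pictures are saved under pics/ and viewed, and the job is handed in when it is done.

```bash
mkdir -p pics; ls; python3 - <<'E'
from bench import r, imaging
import cv2
for n in ["scene","side","wrist"]:
    im=imaging.snapshot(n); cv2.imwrite(f"pics/{n}0.png",im[:,:,::-1])
    c=imaging.camera_info(n); print(n,c["camera_matrix"],(-c["R"].T@c["t"]),c["R"])
print(r.sense())
E
```

```text
pics
scene [[494.93506257   0.         275.92815504]
 [  0.         494.93506257 206.26162214]
 [  0.           0.           1.        ]] [1694.38158701 -755.60760518 1098.78303934] [[ 0.55499771  0.83159828  0.02053875]
 [ 0.51939768 -0.3271418  -0.78943289]
 [-0.64977195  0.44880123 -0.61349317]]
side [[538.68366521   0.         279.03496755]
 [  0.         538.68366521 206.94350972]
 [  0.           0.           1.        ]] [ 459.61134828 1157.17075401 1290.80357349] [[-0.99222828 -0.12407778  0.00936763]
 [-0.09650538  0.7198393  -0.68739952]
 [ 0.07854782 -0.68296126 -0.72621908]]
wrist [[310.9025181    0.         283.30315782]
 [  0.         310.9025181  206.44492391]
 [  0.           0.           1.        ]] [600.21019565  70.14084825 371.90033938] [[ 9.99998988e-01  6.99810990e-04 -1.23862799e-03]
 [ 1.01266227e-03 -9.61660984e-01  2.74239176e-01]
 [-9.99224625e-04 -2.74240153e-01 -9.61660720e-01]]
{'time': 0.15, 'joint_pos': array([-4.89316190e+00,  7.50501858e+00,  8.53146406e+01,  6.90944897e-05,
        8.72609523e+01, -4.89533250e+00]), 'qd': array([-0.01463766, -0.07096208, -0.13043675, -0.1027846 , -0.11173186,
        0.00014719]), 'joint_efforts': array([ 1.01583330e-03, -5.70061326e+01, -5.01160097e+01, -1.39109225e-04,
        9.69119486e-03, -7.10949371e-05]), 'tool_pos': array([5.99585850e+02, 5.71671730e-02, 2.30489901e+02]), 'tcp_rot': array([-1.79919689e+02, -6.94779450e-03,  9.00021624e+01]), 'ft_force': array([-0.33659166,  0.25148155,  0.5115289 ]), 'wrist_torque': array([ 0.01350796, -0.00571892,  0.01918991]), 'finger_gap': 85.42026847175778}
```

View pics/scene0.png

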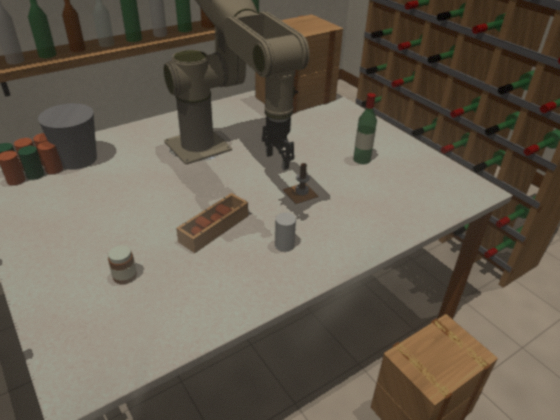

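View pics/side0.png

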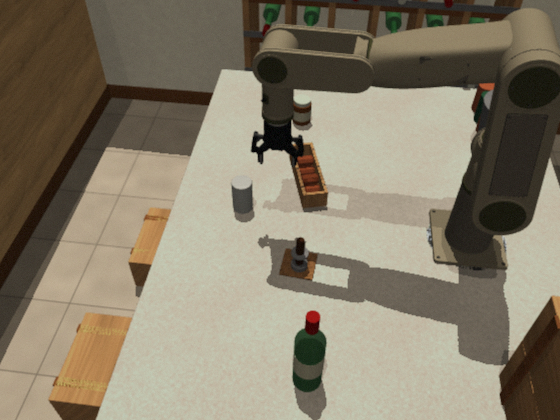

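View pics/wrist0.png

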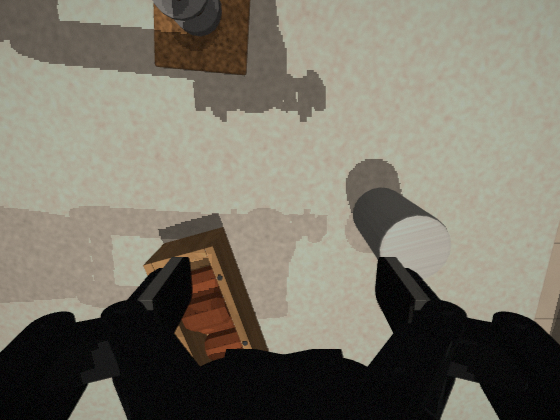

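```bash
cat > h.py <<'E'
import numpy as np, cv2
from bench import r, imaging
def snap(n,tag):
    c=imaging.camera_info(n); im=imaging.snapshot(n); cv2.imwrite(f"pics/{tag}.png",im[:,:,::-1])
    np.savez(f"pics/{tag}.npz",K=c["camera_matrix"],R=c["R"],t=c["t"]); return im
def load(tag): return np.load(f"pics/{tag}.npz")
def ray(c,uv,z):
    d=c["R"].T@np.linalg.inv(c["K"])@np.array([uv[0],uv[1],1.]); o=-c["R"].T@c["t"]
    return o+d*(z-o[2])/d[2]
def proj(c,X):
    p=c["K"]@(c["R"]@np.asarray(X,float)+c["t"]); return p[:2]/p[2]
E
python3 - <<'E'
from h import *
for n in ["scene0","side0","wrist0"]:
    w=n[:-1]; c=imaging.camera_info(w); np.savez(f"pics/{n}.npz",K=c["camera_matrix"],R=c["R"],t=c["t"])
np.set_printoptions(precision=1,suppress=True)
s,c,w=load("side0"),load("scene0"),load("wrist0")
print("tamper top side",ray(s,(300,240),126),"scene",ray(c,(304,165),126))
print("mat w corners",ray(w,(155,66),6),ray(w,(246,74),6))
print("mat side",ray(s,(299,264),6),"scene",ray(c,(301,194),6))
print("bin rim w",ray(w,(145,265),62),ray(w,(216,222),62))
print("bin rim side", [ray(s,p,62) for p in [(291,149),(315,145),(327,192),(301,196)]])
print("can",ray(s,(242,182),115),"jar",ray(s,(302,99),100),"bot",ray(s,(312,316),290))
E
for n in side scene; do python3 -c "
import cv2;im=cv2.imread('pics/${n}0.png')
c=im[130:290,230:340] if '$n'=='side' else im[150:270,165:330]
cv2.imwrite('pics/${n}0c.png',cv2.resize(c,None,fx=4.5 if '$n'=='scene' else 3.7,fy=4.5 if '$n'=='scene' else 3.7,interpolation=cv2.INTER_CUBIC))"; done
```

```text
tamper top side [511.2 181.1 126. ] scene [516.8 175.7 126. ]
mat w corners [460.6 124.1   6. ] [559.  116.1   6. ]
mat side [510.4 173.8   6. ] scene [524.9 164.2   6. ]
bin rim w [448.4 -85.1  62. ] [529.1 -35.3  62. ]
bin rim side [array([ 585.7, -281. ,   62. ]), array([ 504.1, -313.9,   62. ]), array([447.2, -85. ,  62. ]), array([528.7, -55.7,  62. ])]
can [715.5 -40.2 115. ] jar [ 572.2 -528.6  100. ] bot [457.6 526.7 290. ]
```

View pics/side0c.png

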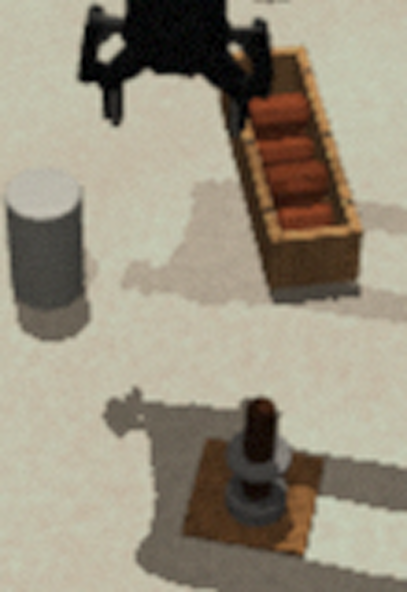

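View pics/scene0c.png

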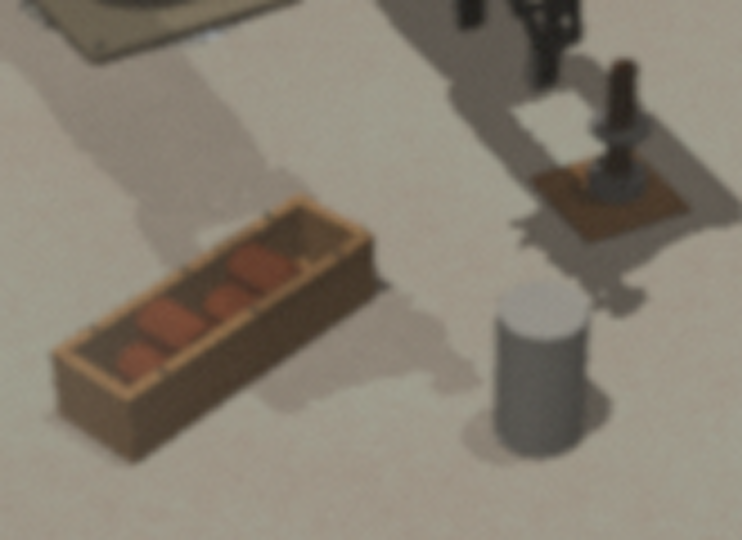

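```bash
python3 -m creep '2 -1 -1 0 0 0 8.5;5 -3 -2.5 0 0 0 8.5;9 -5 -4 0 0 0 8.5;12 -7 -5.5 0 0 0 8.5;14 -8 -6.5 0 0 0 8.5;14.5 -8.5 -7 0 0 0 8.5;14.5 -8.5 -7 0 0 0 8.5;14.5 -8.5 -7 0 0 0 8.5'; python3 -c "
from h import *
snap('wrist','w1')"
```

```text
time: 0.95
tool_pos: [514.8, 144.3, 299.9]
tcp_rot: [-179.9, 0.0, 90.0]
ft_force: [0.3, -0.5, -0.5]
finger_gap: 84.9
```

View pics/w1.png

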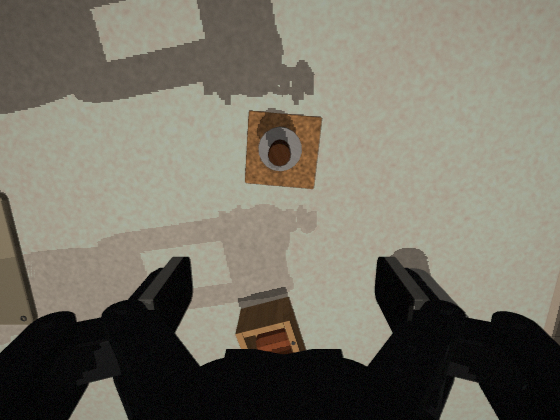

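```bash
python3 - <<'E'
from h import *
np.set_printoptions(precision=1,suppress=True)
im=cv2.imread('pics/w1.png'); c=load('w1')
hsv=cv2.cvtColor(im,cv2.COLOR_BGR2HSV)
m=((hsv[...,0]<25)&(hsv[...,1]>90)).astype(np.uint8); m[:100]=0;m[200:]=0;m[:,:230]=0;m[:,335:]=0
cn=max(cv2.findContours(m,0,1)[0],key=cv2.contourArea)
h=cv2.convexHull(cn); q=cv2.approxPolyDP(h,6,True)[:,0]; print(q)
P=np.array([ray(c,p,6) for p in q]); print(P,P.mean(0), [np.degrees(np.arctan2(*(P[(i+1)%len(P)]-P[i])[[1,0]])) for i in range(len(P))])
g=((hsv[...,1]<45)&(hsv[...,2]>60)&(hsv[...,2]<170)).astype(np.uint8)
sub=cv2.resize(im[105:195,235:330],None,fx=6,fy=6,interpolation=cv2.INTER_NEAREST);cv2.imwrite('pics/w1c.png',sub)
# handle top
hm=((hsv[...,2]<80)&(hsv[...,1]>90)).astype(np.uint8); hm[:135]=0;hm[175:]=0;hm[:,:260]=0;hm[:,300:]=0
n,l,st,ce=cv2.connectedComponentsWithStats(hm); print(st,ce)
E
```

```text
[[249 111]
 [321 118]
 [312 188]
 [245 181]]
[[468.9 222.9   6. ]
 [565.5 213.9   6. ]
 [555.9 117.5   6. ]
 [460.3 127.7   6. ]] [512.7 170.5   6. ] [np.float64(-5.3058391316543165), np.float64(-95.70833806275785), np.float64(173.96050625814829), np.float64(84.87233339298862)]
[[     0      0    560    420 234750]
 [   268    140     22     26    450]] [[279.5 209.6]
 [278.9 152.7]]
```

View pics/w1c.png

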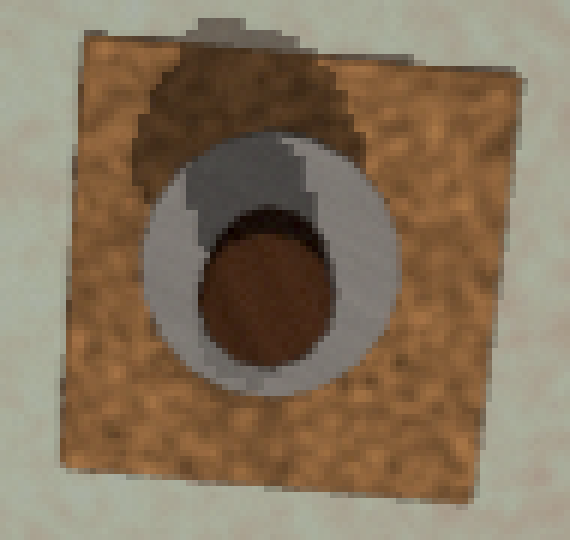

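```bash
python3 - <<'E'
from h import *
np.set_printoptions(precision=1,suppress=True)
c=load('w1')
print(ray(c,(279.3,154.7),126),ray(c,(280,148.7),70),r.sense()['tool_pos'],r.sense()['time'])
E
python3 -m creep '-4 0 0 0 0 0 8.5;-8 0 0 0 0 0 8.5;-12.5 0 0 0 0 0 8.5;-17 0 0 0 0 0 8.5;-21 0 0 0 0 0 8.5;-24 0 0 0 0 0 8.5;-25 0 0 0 0 0 8.5;-25 0 0 0 0 0 8.5;-25 0 0 0 0 0 8.5'; python3 -c "
from h import *
snap('wrist','w2')"
```

```text
[511.  178.5 126. ] [511.  179.2  70. ] [514.8 144.1 299.6] 1.0
time: 1.9
tool_pos: [514.5, -105.7, 299.2]
tcp_rot: [-179.8, -0.0, 89.9]
ft_force: [-0.2, 0.3, 0.4]
finger_gap: 85.1
```

View pics/w2.png

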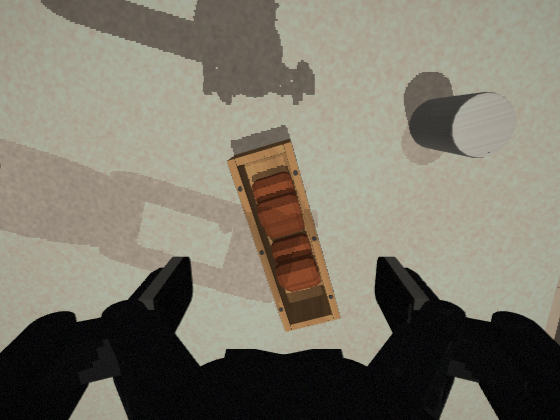

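```bash
python3 - <<'E'
from h import *
im=cv2.imread('pics/w2.png')
cv2.imwrite('pics/w2c.png',cv2.resize(im[120:340,215:350],None,fx=2.7,fy=2.7,interpolation=cv2.INTER_NEAREST))
E
```

```text
(no output)
```

View pics/w2c.png

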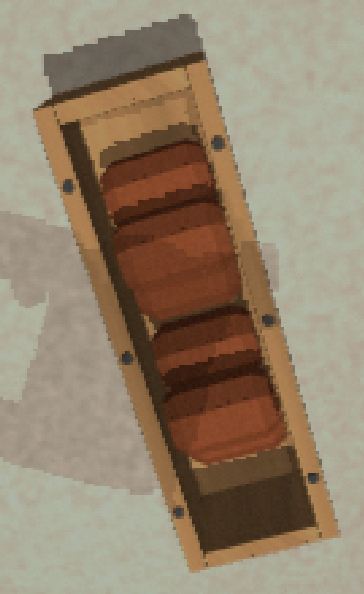

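```bash
python3 - <<'E'
from h import *
np.set_printoptions(precision=1,suppress=True)
c=load('w2')
q=np.array([(37,108),(205,57),(340,535),(192,570)])/2.7+[215,120]
P=np.array([ray(c,p,62)for p in q]);print(P,P.mean(0))
C=P.mean(0)[:2]
for i in range(4):
  d=P[(i+1)%4]-P[i];print(np.linalg.norm(d),np.degrees(np.arctan2(d[1],d[0])))
a=((P[0]+P[1])-(P[2]+P[3]))[:2];a/=np.linalg.norm(a);print('bin y axis',a,np.degrees(np.arctan2(a[1],a[0]))-90)
xa=np.array([a[1],-a[0]])
for n,p,z in [('A',(158,180),40),('P1',(180,262),64),('C',(207,342),40),('P2',(226,428),64),('lastdark',(245,470),40)]:
  X=ray(c,np.array(p)/2.7+[215,120],z); print(n,X,'x',(X[:2]-C)@xa,'y',(X[:2]-C)@a)
print(r.sense()['time'])
E
```

```text
[[ 447.9  -84.8   62. ]
 [ 523.4  -62.3   62. ]
 [ 595.3 -307.3   62. ]
 [ 518.  -328.9   62. ]] [ 521.1 -195.8   62. ]
78.763013437809 16.57161406714448
255.26198985657956 -73.64315192831295
80.20529041539966 -164.39527839419196
253.9179861871183 106.0328356233365
bin y axis [-0.3  1. ] 16.195269471437072
A [ 501.2 -122.7   40. ] x 1.3014247290711052 y 75.75378897350188
P1 [ 512.1 -157.    64. ] x 2.162843227278098 y 39.84630868737838
C [ 525.7 -208.    40. ] x 0.9817229044036826 y -12.931143358626926
P2 [ 534.9 -244.    64. ] x -0.2592355393563601 y -50.106822552368875
lastdark [ 546.7 -282.5   40. ] x 0.3311946868990146 y -90.36774669836211
1.95
```

```bash
python3 -m creep '3 0 0 0 0 8 8.5;6.5 0 0 0 0 16 8.5;10 0 2 0 0 24 8.5;13.5 0 4 0 0 32 8.5;17 0 6 0 0 40 8.5;20.5 -0.1 8 0 0 48 8.5;24 -0.2 10 0 0 56 8.5;26.5 -0.3 11.5 0 0 64 8.5;28 -0.3 12 0 0 71 8.5;28.5 -0.35 12 0 0 73.8 8.5;28.5 -0.35 12 0 0 73.8 8.5;28.5 -0.35 12 0 0 73.8 8.5;28.5 -0.35 12 0 0 73.8 8.5'; python3 -c "
from h import *
snap('wrist','w3');print(r.sense()['joint_pos'],r.sense()['tool_pos'])"
```

```text
time: 3.25
tool_pos: [510.9, 180.0, 179.8]
tcp_rot: [-179.9, 0.1, 16.3]
ft_force: [-0.7, 0.2, -0.1]
finger_gap: 84.9
[1.39257907e+01 2.94461903e-01 9.81923653e+01 4.71804792e-02
 8.16565306e+01 8.76986309e+01] [510.99071407 179.75818936 179.79902709]
```

View pics/w3.png

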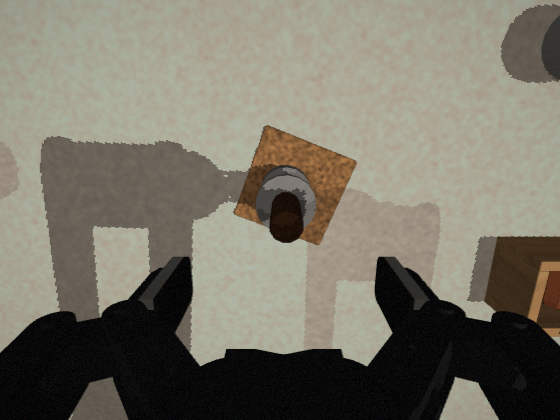

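```bash
python3 - <<'E'
from h import *
np.set_printoptions(precision=1,suppress=True)
c=load('w3')
print(ray(c,(286,228),126),ray(c,(286,197),70),np.mean([ray(c,p,6) for p in [(264.5,125),(356.5,161),(320,245),(234,213)]],0))
im=cv2.imread('pics/w3.png');cv2.imwrite('pics/w3c.png',cv2.resize(im[120:260,220:370],None,fx=4,fy=4))
E
```

```text
[510.8 178.4 126. ] [517.6 180.   70. ] [513.6 170.    6. ]
```

View pics/w3c.png

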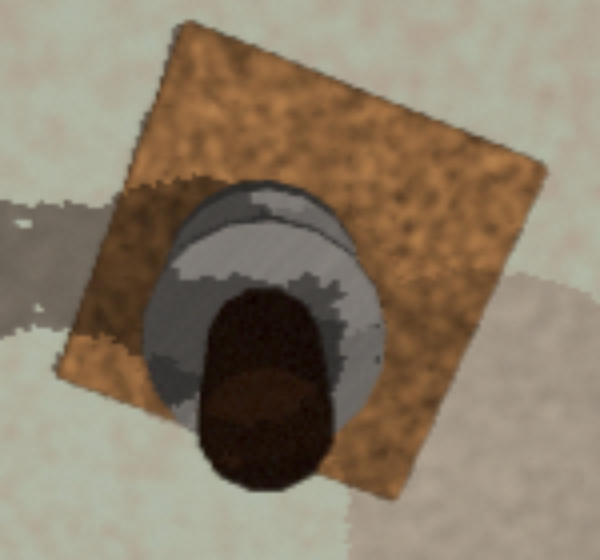

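```bash
python3 -m creep '0 0.1 2 0 0 0 8.5;0 0.1 5 0 0 0 8.5;0 0.1 8 0 0 0 8.5;0 0.1 10 0 0 0 8.5;0 0.1 10.7 0 0 0 8.5;0 0.1 10.7 0 0 0 8.5;0 0.1 10.7 0 0 0 6;0 0.1 10.7 0 0 0 4;0 0.1 10.7 0 0 0 2.8;0 0.1 10.7 0 0 0 2;0 0.1 10.7 0 0 0 1.5;0 0.1 10.7 0 0 0 1.5;0 0.1 10.7 0 0 0 1.5;0 0.1 10.7 0 0 0 1.5;0 0.1 10.7 0 0 0 1.5' 90; python3 -c "
from h import *
snap('wrist','w4');print(r.sense())"
```

```text
time: 4.8
tool_pos: [511.7, 178.8, 73.8]
tcp_rot: [-180.0, 0.1, 16.2]
ft_force: [-0.3, -1.9, 5.9]
finger_gap: 21.9
{'time': 4.85, 'joint_pos': array([1.38203083e+01, 6.32106797e+00, 1.03587191e+02, 3.56467647e-02,
       7.01439528e+01, 8.75914341e+01]), 'qd': array([-0.06732069,  0.01843618,  0.05530418,  0.00811127,  0.01672458,
        0.02057499]), 'joint_efforts': array([ 7.79100861e-01, -4.82714903e+01, -4.30100942e+01,  4.65860032e-01,
       -3.22222207e-01,  1.76290545e-02]), 'tool_pos': array([511.7531788 , 178.83726639,  73.79650766]), 'tcp_rot': array([-1.79964319e+02,  5.07609521e-02,  1.62167670e+01]), 'ft_force': array([-0.25146234, -1.65206798,  5.78007685]), 'wrist_torque': array([-0.16752819,  0.13748263,  0.02252363]), 'finger_gap': 22.11622061062853}
```

View pics/w4.png

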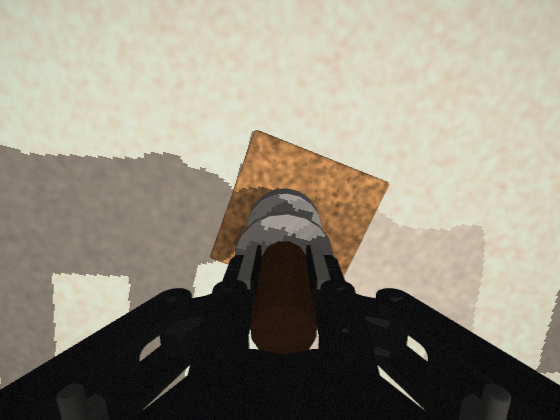

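```bash
python3 -m creep '0 0 -1 0 0 0 1.5;0 0 -3 0 0 0 1.5;0 0 -6 0 0 0 1.5;0 0 -9 0 0 0 1.5;0 0 -10 0 0 0 1.5;0 0 -10 0 0 0 1.5;0 0 -10 0 0 0 1.5' ; python3 -c "
from h import *
s=snap('side','s1')[:,:,::-1];c=snap('scene','c1')[:,:,::-1];print(r.sense()['ft_force'],r.sense()['wrist_torque'],r.sense()['tool_pos'])
cv2.imwrite('pics/s1c.png',cv2.resize(s[130:220,270:340],None,fx=6,fy=6,interpolation=cv2.INTER_CUBIC))
cv2.imwrite('pics/c1c.png',cv2.resize(c[185:260,165:260],None,fx=7,fy=7,interpolation=cv2.INTER_CUBIC))
cv2.imwrite('pics/s1d.png',cv2.resize(s[200:290,270:360],None,fx=6,fy=6,interpolation=cv2.INTER_CUBIC))"
```

```text
time: 5.55
tool_pos: [511.0, 178.7, 172.2]
tcp_rot: [-180.0, 0.2, 16.2]
ft_force: [0.2, 0.6, -3.9]
finger_gap: 21.8
[-0.43217818 -0.05599571 -4.08912061] [0.04901695 0.00463748 0.05326736] [510.49998037 178.48295067 171.40945669]
```

View pics/s1c.png

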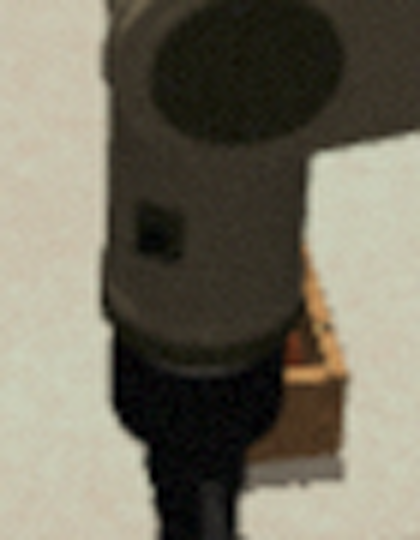

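View pics/c1c.png

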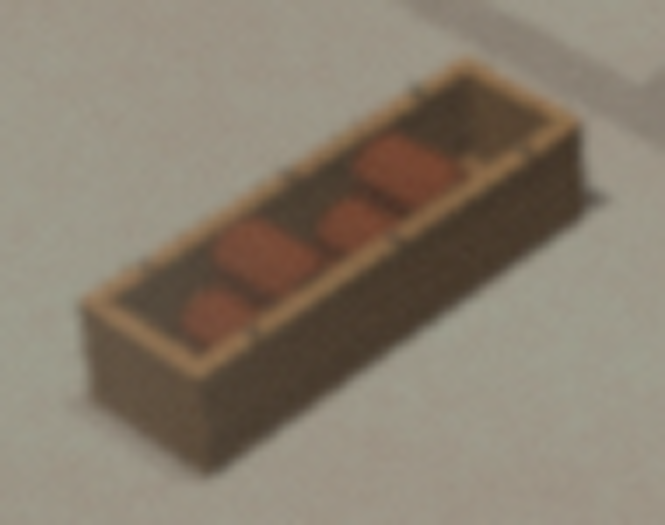

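View pics/s1d.png

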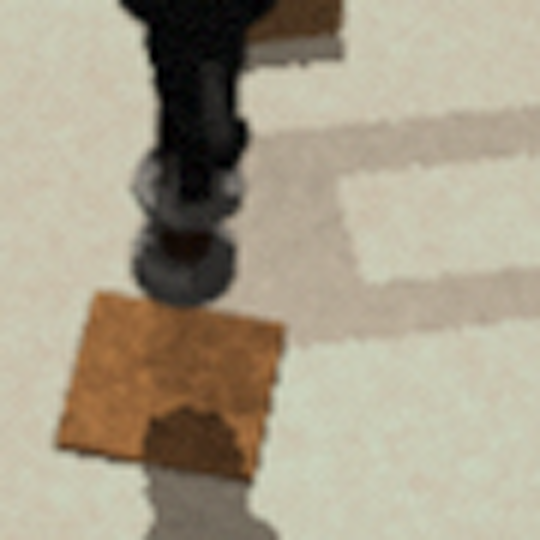

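```bash
python3 - <<'E'
from h import *
np.set_printoptions(precision=1,suppress=True)
c=load('c1')
q=np.array([(470,57),(583,120),(203,380),(80,303)])/7+[165,185]
P=np.array([ray(c,p,62)for p in q]);print(P,P.mean(0))
a=((P[0]+P[1])-(P[2]+P[3]))[:2];print(np.degrees(np.arctan2(a[1],a[0]))-90)
C=np.array([521,-196]);a=np.array([-.279,.960]);xa=np.array([.96,.279])
for p in [(405,170),(265,255)]:
  X=ray(c,np.array(p)/7+[165,185],62);print(X,(X[:2]-C)@xa,(X[:2]-C)@a)
for t in ['w2']:
  print([ray(load(t),np.array(p)/2.7+[215,120],64)for p in [(180,262),(226,428)]])
E
```

```text
[[ 451.3  -86.    62. ]
 [ 526.3  -64.9   62. ]
 [ 599.7 -307.6   62. ]
 [ 521.8 -331.4   62. ]] [ 524.8 -197.5   62. ]
16.422308427768414
[ 514.6 -158.1   62. ] 4.430803356413897 38.20547919497878
[ 536.1 -244.3   62. ] 1.04121211809164 -50.552868028980086
[array([ 512.1, -157. ,   64. ]), array([ 534.9, -244. ,   64. ])]
```

```bash
python3 -m creep '-0.6 2 0 0 0 0 1.5;-1.5 5 0 0 0 0 1.5;-2.6 9 0 0 0 0 1.5;-3.8 13 0 0 0 0 1.5;-4.9 17 0 0 0 0 1.5;-6.1 21 0 0 0 0 1.5;-7.2 25 0 0 0 0 1.5;-8.4 29 0 0 0 0 1.5;-9 31.3 0 0 0 0 1.5;-9.3 32.3 0 0 0 0 1.5;-9.3 32.3 0 0 0 0 1.5;-9.3 32.3 0 0 0 0 1.5;-9.3 32.3 0 0 0 0 1.5' ; python3 -c "
from h import *
s=snap('side','s2')[:,:,::-1];c=snap('scene','c2')[:,:,::-1];print(r.sense()['ft_force'],r.sense()['wrist_torque'],r.sense()['tool_pos'])
im=np.hstack([cv2.resize(s[120:220,250:340],(450,500)),cv2.resize(c[170:250,195:260],(340,500))])[:, :800]
cv2.imwrite('pics/b2.png',im);snap('wrist','w5')"
```

```text
time: 6.95
tool_pos: [511.3, -156.2, 171.1]
tcp_rot: [-179.9, 0.3, 16.3]
ft_force: [0.5, 0.5, -4.1]
finger_gap: 22.0
[ 0.59740449 -0.02437044 -3.15007833] [-0.00098602 -0.039694   -0.00650357] [ 511.50634251 -156.37492556  171.46365611]
```

View pics/b2.png

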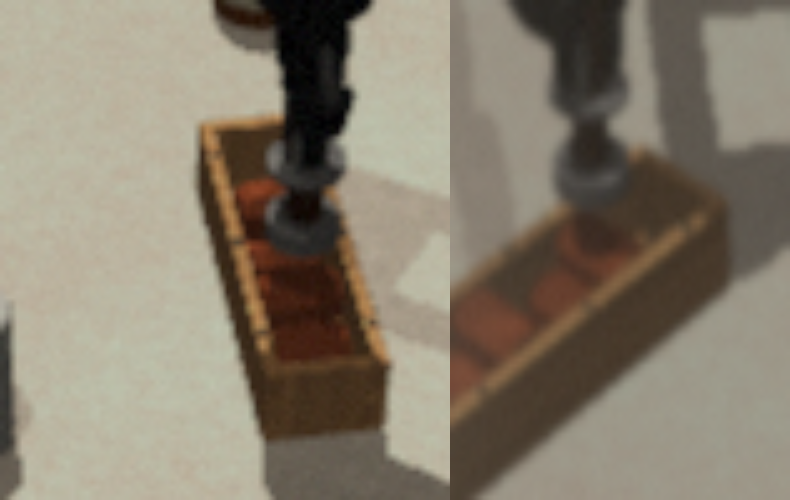

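View pics/w5.png

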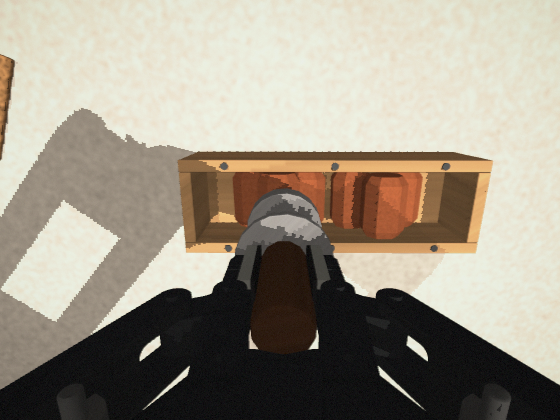

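```bash
python3 - <<'E'
from h import *
np.set_printoptions(precision=1,suppress=True)
im=cv2.imread('pics/w5.png');cv2.imwrite('pics/w5c.png',cv2.resize(im[140:262,170:500],None,fx=2.4,fy=2.4,interpolation=cv2.INTER_CUBIC))
c=load('w5')
P=np.array([ray(c,p,62)for p in [(179.5,160),(492,160),(476.5,252),(187,252)]]);print(P,P.mean(0))
a=((P[0]+P[3])-(P[2]+P[1]))[:2];print(np.degrees(np.arctan2(a[1],a[0]))-90)
E
```

```text
[[ 523.4  -65.4   62. ]
 [ 594.2 -306.4   62. ]
 [ 517.4 -330.5   62. ]
 [ 445.8  -87.2   62. ]] [ 520.2 -197.4   62. ]
16.3850439608521
```

View pics/w5c.png

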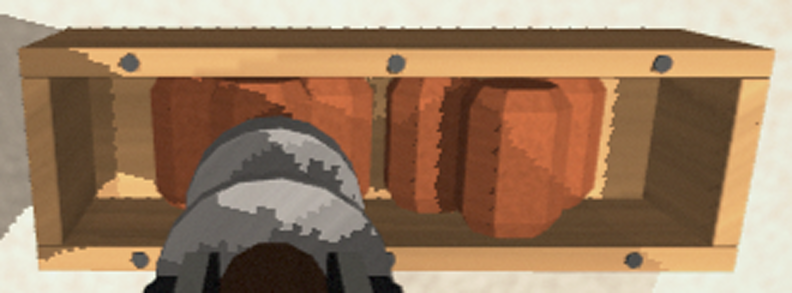

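```bash
python3 - <<'E'
from h import *
np.set_printoptions(precision=1,suppress=True)
c=load('w5');C=np.array([521,-196.8]);th=np.radians(16.3);a=np.array([-np.sin(th),np.cos(th)]);xa=np.array([np.cos(th),np.sin(th)])
for n,p,z in [('Aleft',(152,130),28),('Bright',(374,130),28),('Cleft',(387,130),28),('Dright',(606,130),28),('P2l',(460,150),48),('P2r',(573,150),48),('P2l top',(492,140),64),('P2r top',(556,140),64),('P2 end lo',(515,238),48),('wallL in',(120,100),8),('rim in L',(48,150),62),('rim in R',(740,150),62)]:
  X=ray(c,np.array(p)/2.4+[170,140],z)[:2]-C;print(n,'x %.1f y %.1f'%(X@xa,X@a))
t=r.sense()['tool_pos'][:2]-C;print('tcp',t@xa,t@a)
E
```

```text
Aleft x 2.4 y 89.0
Bright x 2.6 y 1.9
Cleft x 2.6 y -3.2
Dright x 2.7 y -89.1
P2l x -0.0 y -27.3
P2r x 0.1 y -68.8
P2l top x 8.0 y -33.9
P2r top x 8.0 y -55.9
P2 end lo x -34.7 y -50.7
wallL in x 10.3 y 105.1
rim in L x 3.7 y 119.9
rim in R x 4.0 y -121.0
tcp 2.2219468231575132 41.25148422028249
```

```bash
python3 -m creep '-0.1 -0.2 0.5 0 0 0 1.5;-0.2 -0.4 1.5 0 0 0 1.5;-0.2 -0.4 2.5 0 0 0 1.5;-0.2 -0.4 3.2 0 0 0 1.5;-0.2 -0.4 3.5 0 0 0 1.5;-0.2 -0.4 3.5 0 0 0 1.5;-0.2 -0.4 3.5 0 0 0 1.5'
python3 -m creep '0 0 0.1 0 0 0 1.5;0 0 0.2 0 0 0 1.5;0 0 0.3 0 0 0 1.5;0 0 0.4 0 0 0 1.5;0 0 0.5 0 0 0 1.5;0 0 0.5 0 0 0 1.5'
```

```text
time: 7.8
tool_pos: [508.5, -153.4, 136.8]
tcp_rot: [-180.0, 0.3, 16.3]
ft_force: [-0.1, -0.9, -2.9]
finger_gap: 21.9
time: 8.4
tool_pos: [508.7, -153.5, 131.9]
tcp_rot: [-180.0, 0.2, 16.3]
ft_force: [0.1, -0.7, -2.7]
finger_gap: 22.2
```

```bash
python3 -m creep '0 0 0.1 0 0 0 1.5;0 0 0.2 0 0 0 1.5;0 0 0.2 0 0 0 1.5;0 0 0.2 0 0 0 1.5'
python3 -m creep '0 0 0.1 0 0 0 1.5;0 0 0.2 0 0 0 1.5;0 0 0.2 0 0 0 1.5;0 0 0.2 0 0 0 1.5'
```

```text
time: 8.8
tool_pos: [508.7, -153.5, 129.8]
tcp_rot: [-180.0, 0.2, 16.3]
ft_force: [0.0, -0.4, -1.7]
finger_gap: 21.9
time: 9.2
tool_pos: [508.5, -153.4, 127.6]
tcp_rot: [-180.0, 0.2, 16.3]
ft_force: [0.4, -0.6, -1.9]
finger_gap: 22.2
```

```bash
python3 -m creep '0 0 0.1 0 0 0 1.5;0 0 0.2 0 0 0 1.5;0 0 0.2 0 0 0 1.5;0 0 0.2 0 0 0 1.5'
python3 -m creep '0 0 0.1 0 0 0 1.5;0 0 0.2 0 0 0 1.5;0 0 0.2 0 0 0 1.5;0 0 0.2 0 0 0 1.5'; python3 -c "
from h import *
s=snap('side','s3')[:,:,::-1];w=snap('wrist','w6')[:,:,::-1];print(r.sense()['ft_force'],r.sense()['wrist_torque'],r.sense()['tool_pos'])
im=np.vstack([cv2.resize(s[130:220,260:340],(480,270),interpolation=2),cv2.resize(w[140:270,130:530],(800,260))[:,:480]]) if 0 else cv2.resize(w[100:300,130:530],(800,400))
cv2.imwrite('pics/b3.png',im)"
```

```text
time: 9.6
tool_pos: [508.4, -153.3, 125.4]
tcp_rot: [-179.9, 0.3, 16.3]
ft_force: [0.2, 1.2, -1.7]
finger_gap: 22.1
time: 10.0
tool_pos: [508.7, -153.3, 123.8]
tcp_rot: [-180.0, 0.2, 16.3]
ft_force: [-0.8, 2.9, 3.3]
finger_gap: 22.1
[-0.8543541   3.55667798  5.92962301] [ 0.77053549  0.21547681 -0.01713974] [ 508.69584822 -153.3275925   123.78654364]
```

View pics/b3.png

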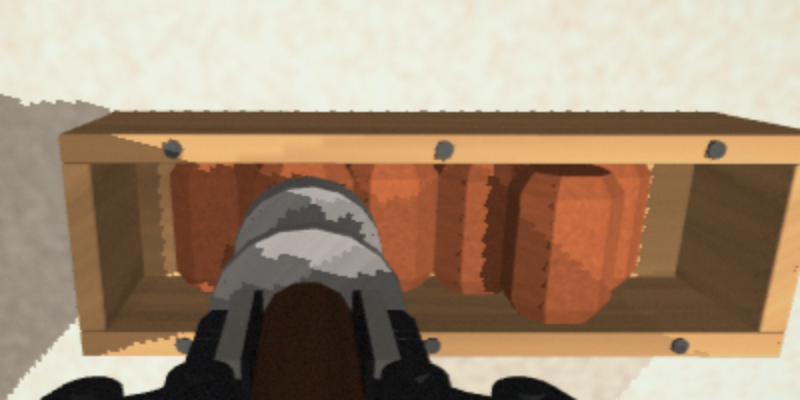

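```bash
python3 -m creep '0 0 0.1 0 0 0 1.5;0 0.1 0.13 0 0 0 1.5;0 0.15 0.15 0 0 0 1.5;0 0 0.15 0 0 0 1.5;0 -0.15 0.15 0 0 0 1.5;0 0 0.15 0 0 0 1.5'
python3 -m creep '0 0 0.15 0 0 0 1.5;0 0 0.2 0 0 0 1.5;0 0 0.2 0 0 0 1.5'
```

```text
time: 10.7
tool_pos: [507.8, -153.1, 121.2]
tcp_rot: [-179.9, 0.3, 16.3]
ft_force: [-0.0, 0.0, -3.8]
finger_gap: 22.4
time: 11.0
tool_pos: [507.4, -153.0, 118.7]
tcp_rot: [-179.9, 0.4, 16.3]
ft_force: [0.6, -0.3, -3.1]
finger_gap: 22.4
```

```bash
python3 -m creep '0 0 0.2 0 0 0 1.5;0 0 0.4 0 0 0 1.5;0 0 0.4 0 0 0 1.5;0 0 0.4 0 0 0 1.5'
python3 -m creep '0 0 0.2 0 0 0 1.5;0 0 0.4 0 0 0 1.5;0 0 0.4 0 0 0 1.5;0 0 0.4 0 0 0 1.5'
```

```text
time: 11.4
tool_pos: [507.4, -153.0, 114.5]
tcp_rot: [-179.9, 0.4, 16.3]
ft_force: [-0.5, -0.7, -4.1]
finger_gap: 22.0
time: 11.8
tool_pos: [507.8, -153.2, 111.1]
tcp_rot: [-179.9, 0.3, 16.3]
ft_force: [0.1, -0.4, 1.7]
finger_gap: 22.2
```

```bash
python3 -m creep '0 0 0.05 0 0 0 1.5;0 0.05 0.1 0 0 0 1.5;0 0.1 0.1 0 0 0 1.5;0 0 0.1 0 0 0 1.5;0 -0.1 0.1 0 0 0 1.5;0 0 0.1 0 0 0 1.5'; python3 -c "
from h import *
w=snap('wrist','w7')[:,:,::-1];print(r.sense()['ft_force'],r.sense()['wrist_torque'],r.sense()['tool_pos'])
cv2.imwrite('pics/b4.png',cv2.resize(w[100:300,130:530],(800,400)))"
```

```text
time: 12.4
tool_pos: [508.3, -153.5, 111.1]
tcp_rot: [-180.0, 0.3, 16.3]
ft_force: [-2.4, 0.2, 6.1]
finger_gap: 21.8
[-2.73242399  0.48105028  7.08206115] [0.24449929 0.47577114 0.02482382] [ 508.27212001 -153.53539561  111.11532822]
```

View pics/b4.png

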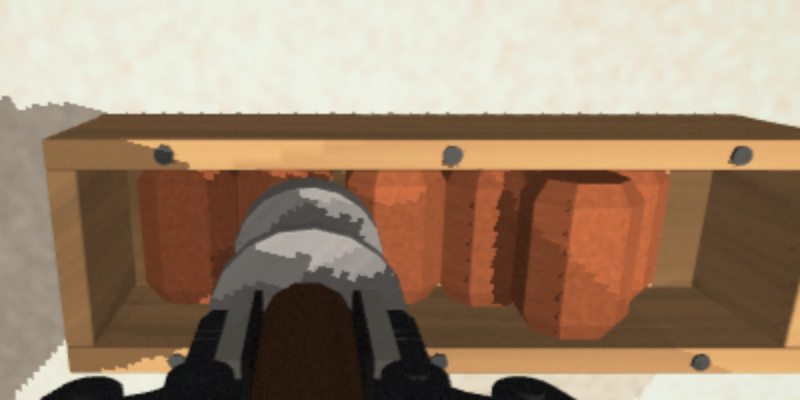

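```bash
python3 -m creep '0 0 -1 0 0 0 1.5;0 0 -3 0 0 0 1.5;0 0 -5.5 0 0 0 1.5;0 0 -6.5 0 0 0 1.5;0 0 -7 0 0 0 1.5;0 0 -7 0 0 0 1.5'; python3 -c "
from h import *
w=snap('wrist','w8')[:,:,::-1];s=snap('side','s8')[:,:,::-1];print(r.sense()['ft_force'],r.sense()['tool_pos'])
cv2.imwrite('pics/b5.png',cv2.resize(w[100:300,130:530],(800,400)))
cv2.imwrite('pics/b6.png',cv2.resize(s[120:220,240:340],(600,600),interpolation=2))"
```

```text
time: 13.05
tool_pos: [508.7, -153.5, 181.2]
tcp_rot: [-180.0, 0.2, 16.3]
ft_force: [-1.2, 0.2, -3.0]
finger_gap: 22.0
[ 0.03009331  0.78515664 -4.00637743] [ 507.95455213 -153.20567127  179.83957009]
```

View pics/b5.png

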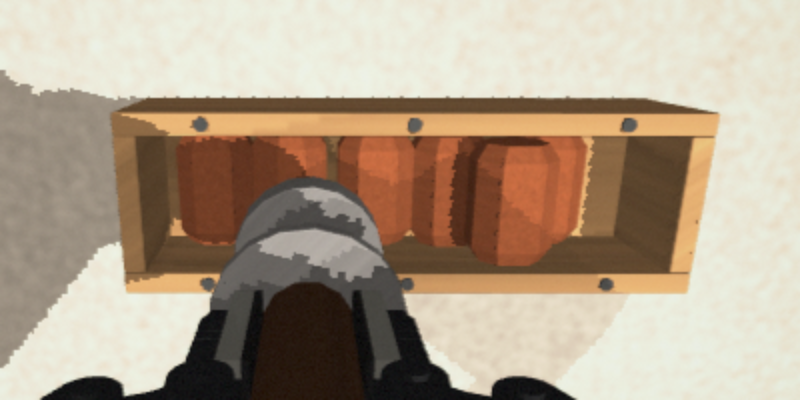

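View pics/b6.png

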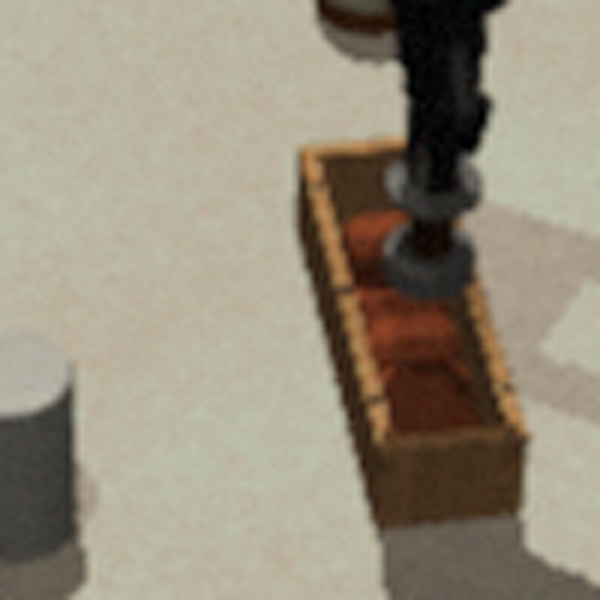

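```bash
python3 -m creep '0 2 0.5 0 0 0 1.5;0 5 1.5 0 0 0 1.5;0 8 2.5 0 0 0 1.5;0 9.2 4 0 0 0 1.5;0 9.2 4.7 0 0 0 1.5;0 9.2 4.7 0 0 0 1.5;0 9.2 4.7 0 0 0 1.5;0 9.2 4.7 0 0 0 1.5'
python3 -m creep '0 0 0.2 0 0 0 1.5;0 0 0.4 0 0 0 1.5;0 0 0.5 0 0 0 1.5;0 0 0.5 0 0 0 1.5'
python3 -c "
from h import *
s=snap('side','s9')[:,:,::-1];w=snap('wrist','w9')[:,:,::-1];print(r.sense()['ft_force'],r.sense()['tool_pos'])
C=np.array([521,-196.8]);th=np.radians(16.3);t=r.sense()['tool_pos'][:2]-C;print(t@[np.cos(th),np.sin(th)],t@[-np.sin(th),np.cos(th)])
cv2.imwrite('pics/b7.png',cv2.resize(w[100:300,130:530],(800,400)))
cv2.imwrite('pics/b8.png',cv2.resize(s[120:220,240:340],(600,600),interpolation=2))"
```

```text
time: 13.95
tool_pos: [533.6, -240.7, 133.0]
tcp_rot: [-179.9, 0.3, 16.4]
ft_force: [-0.1, 0.3, -3.8]
finger_gap: 21.9
time: 14.35
tool_pos: [533.9, -240.9, 128.5]
tcp_rot: [-179.9, 0.3, 16.4]
ft_force: [0.5, -0.0, -1.6]
finger_gap: 22.0
[-0.27457755 -0.72141418 -0.48268958] [ 533.91867416 -240.88726171  128.54098298]
0.025585173798067583 -45.94102885722674
```

View pics/b7.png

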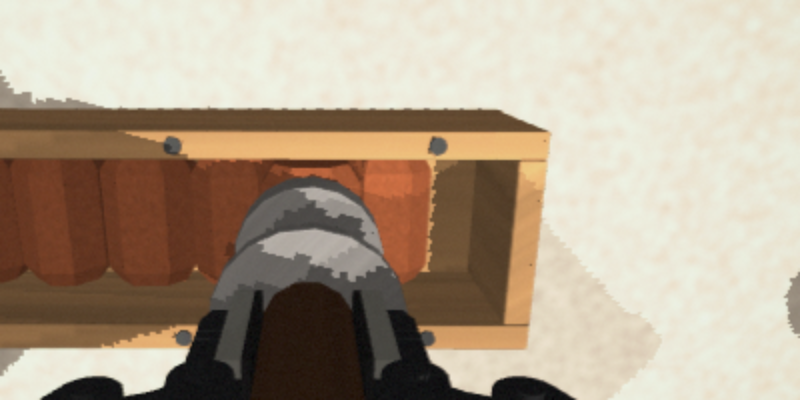

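View pics/b8.png

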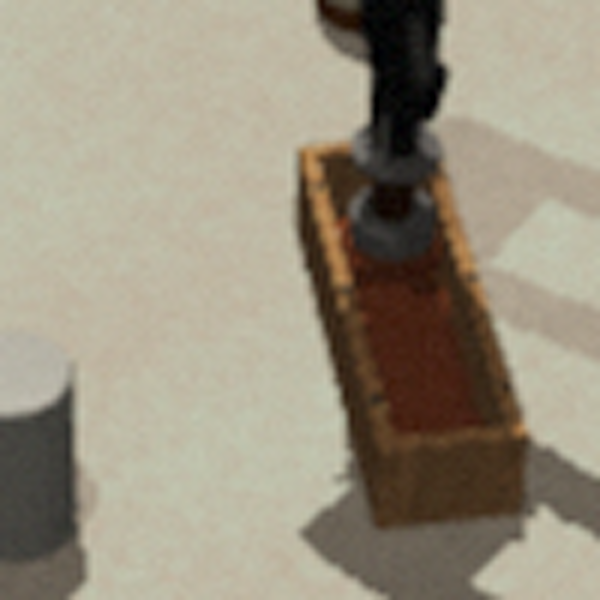

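```bash
python3 -m creep '0 0 0.1 0 0 0 1.5;0 0 0.2 0 0 0 1.5;0 0 0.2 0 0 0 1.5;0 0 0.2 0 0 0 1.5'
python3 -m creep '0 0 0.1 0 0 0 1.5;0 0 0.2 0 0 0 1.5;0 0 0.2 0 0 0 1.5;0 0 0.2 0 0 0 1.5'
```

```text
time: 14.85
tool_pos: [534.4, -241.4, 127.2]
tcp_rot: [180.0, 0.2, 16.3]
ft_force: [0.1, -2.7, 3.9]
finger_gap: 21.9
time: 15.25
tool_pos: [534.4, -241.4, 125.2]
tcp_rot: [180.0, 0.2, 16.3]
ft_force: [0.9, -3.4, 2.7]
finger_gap: 22.0
```

```bash
python3 -m creep '0 0 0.1 0 0 0 1.5;0 0 0.2 0 0 0 1.5;0 0 0.2 0 0 0 1.5;0 0 0.2 0 0 0 1.5'
python3 -m creep '0 0 0.1 0 0 0 1.5;0 0 0.2 0 0 0 1.5;0 0 0.2 0 0 0 1.5;0 0 0.2 0 0 0 1.5'
```

```text
time: 15.65
tool_pos: [534.4, -241.3, 123.0]
tcp_rot: [-180.0, 0.2, 16.4]
ft_force: [1.1, -2.3, 4.3]
finger_gap: 22.2
time: 16.05
tool_pos: [533.0, -240.1, 119.1]
tcp_rot: [-179.8, 0.4, 16.4]
ft_force: [0.3, 0.2, -4.5]
finger_gap: 21.7
```

```bash
python3 -m creep '0 0 0.2 0 0 0 1.5;0 0 0.4 0 0 0 1.5;0 0 0.6 0 0 0 1.5;0 0 0.6 0 0 0 1.5;0 0 0.6 0 0 0 1.5'
python3 -m creep '0 0 0.1 0 0 0 1.5;0 0 0.2 0 0 0 1.5;0 0 0.3 0 0 0 1.5;0 0 0.3 0 0 0 1.5'
```

```text
time: 16.55
tool_pos: [532.9, -240.1, 113.0]
tcp_rot: [-179.8, 0.4, 16.4]
ft_force: [-0.3, 0.0, -3.7]
finger_gap: 22.0
time: 16.95
tool_pos: [533.7, -240.9, 111.4]
tcp_rot: [-179.9, 0.3, 16.4]
ft_force: [-1.0, -2.4, 4.6]
finger_gap: 22.0
```

```bash
python3 -m creep '0 0 -1 0 0 0 1.5;0 0 -3 0 0 0 1.5;0 1 -5.5 0 0 0 1.5;0 4 -7.5 0 0 0 1.5;0 7 -8 0 0 0 1.5;0 9 -8 0 0 0 1.5;0 10 -8 0 0 0 1.5;0 10 -8 0 0 0 1.5;0 10 -8 0 0 0 1.5'; python3 -c "
from h import *
w=snap('wrist','w10')[:,:,::-1];c=snap('scene','c10')[:,:,::-1];s=snap('side','s10')[:,:,::-1];print(r.sense()['ft_force'],r.sense()['tool_pos'])
cv2.imwrite('pics/b9.png',cv2.resize(w[100:300,0:400],(800,400)))
cv2.imwrite('pics/b10.png',np.hstack([cv2.resize(s[120:220,240:340],(400,400),interpolation=2),cv2.resize(c[170:270,165:265],(400,400),interpolation=2)]))"
```

```text
time: 17.85
tool_pos: [561.9, -335.8, 190.5]
tcp_rot: [-179.8, 0.4, 16.4]
ft_force: [-0.4, -0.5, -3.7]
finger_gap: 22.0
[ 0.18354473 -0.27750616 -4.51033383] [ 562.17394037 -335.679948    191.06577964]
```

View pics/b9.png

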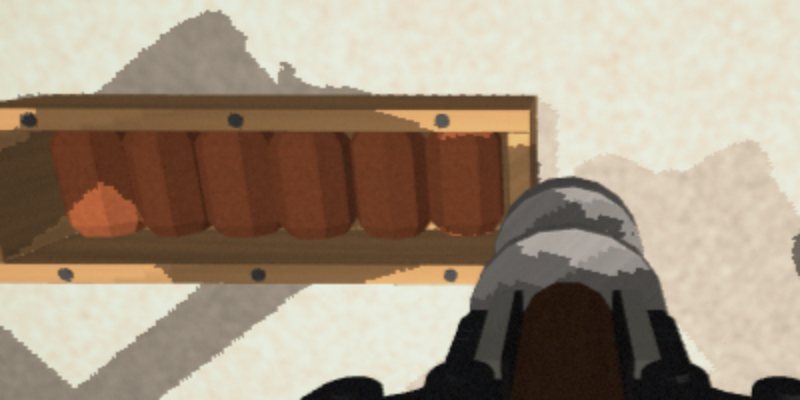

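View pics/b10.png

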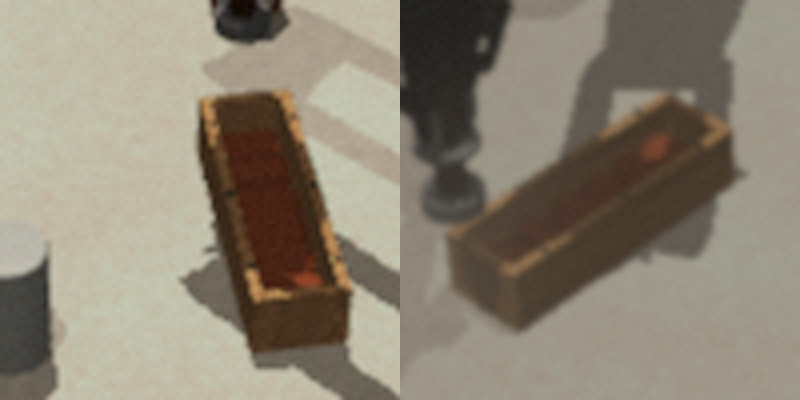

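```bash
python3 - <<'E'
from h import *
c=load('w10');C=np.array([521,-196.8]);th=np.radians(16.3);a=np.array([-np.sin(th),np.cos(th)]);xa=np.array([np.cos(th),np.sin(th)])
for e in [(57,180),(133,180),(203,180),(278,180),(353,180),(429,180),(503,180)]:
  X=ray(c,np.array(e)/2+[0,100],26)[:2]-C;print('x %.1f y %.1f'%(X@xa,X@a))
t=r.sense()['tool_pos'][:2]-C;print('tcp',t@xa,t@a)
E
```

```text
x -1.4 y 113.6
x -1.2 y 75.1
x -1.2 y 39.6
x -1.1 y 1.7
x -1.0 y -36.2
x -0.9 y -74.6
x -0.8 y -112.0
tcp 0.5399879205477371 -144.8538633792365
```

```bash
python3 -m creep '0 -2 0 0 0 0 1.5;0 -5 0 0 0 0 1.5;0 -6.6 1 0 0 0 1.5;0 -7 3 0 0 0 1.5;0 -7 5.5 0 0 0 1.5;0 -7 7 0 0 0 1.5;0 -7 7.5 0 0 0 1.5;0 -7 7.5 0 0 0 1.5;0 -7 7.5 0 0 0 1.5'
python3 -m creep '0 0 0.1 0 0 0 1.5;0 0 0.2 0 0 0 1.5;0 0 0.3 0 0 0 1.5;0 0 0.4 0 0 0 1.5;0 0 0.4 0 0 0 1.5;0 0 0.4 0 0 0 1.5'
```

```text
time: 18.9
tool_pos: [542.6, -268.9, 117.4]
tcp_rot: [-179.9, 0.3, 16.4]
ft_force: [0.5, -0.3, -3.3]
finger_gap: 22.4
time: 19.5
tool_pos: [542.5, -268.9, 113.3]
tcp_rot: [-179.9, 0.3, 16.4]
ft_force: [-0.8, -0.2, -2.8]
finger_gap: 22.3
```

```bash
python3 -m creep '0 0 0.1 0 0 0 1.5;0 0 0.2 0 0 0 1.5;0 0 0.25 0 0 0 1.5;0 0 0.3 0 0 0 1.5;0 0 0.3 0 0 0 1.5;0 0 0.3 0 0 0 1.5'
python3 -m creep '0 0 0.05 0 0 0 1.5;0 0 0.1 0 0 0 1.5;0 0 0.12 0 0 0 1.5;0 0 0.12 0 0 0 1.5;0 0 0.12 0 0 0 1.5'
```

```text
time: 20.1
tool_pos: [543.1, -269.5, 111.3]
tcp_rot: [180.0, 0.2, 16.4]
ft_force: [-0.0, -2.1, 5.7]
finger_gap: 22.4
time: 20.6
tool_pos: [543.5, -270.2, 111.1]
tcp_rot: [179.9, 0.2, 16.4]
ft_force: [-0.7, -2.2, 7.0]
finger_gap: 22.4
```

```bash
python3 -m creep '0 0 0.12 0 0 0 1.5;-0.02 0 0.15 0 0 0 1.5;-0.05 -0.05 0.17 0 0 0 1.5;-0.05 -0.05 0.17 0 0 0 1.5;-0.05 -0.05 0.17 0 0 0 1.5;-0.05 -0.05 0.17 0 0 0 1.5;-0.05 -0.05 0.17 0 0 0 1.5'; python3 -c "
from bench import r;s=r.sense();print(s['ft_force'],s['wrist_torque'],s['tool_pos'])"
```

```text
time: 21.3
tool_pos: [543.7, -271.0, 110.9]
tcp_rot: [179.7, 0.1, 16.4]
ft_force: [-1.2, -4.2, 8.1]
finger_gap: 22.1
[-1.23069661 -4.22816557  8.05851553] [-0.73117344  0.41598389  0.07778603] [ 543.66847518 -271.04512945  110.86932538]
```

```bash
python3 -m creep '0 0 -0.5 0 0 0 1.5;0 0 -1.5 0 0 0 1.5;-0.1 -2 -2 0 0 0 1.5;-0.1 -5 -2 0 0 0 1.5;-0.1 -7.4 -2 0 0 0 1.5;-0.1 -8 -1.5 0 0 0 1.5;-0.1 -8 -0.7 0 0 0 1.5;-0.1 -8 -0.4 0 0 0 1.5;-0.1 -8 -0.4 0 0 0 1.5'
python3 -m creep '0 0 0.1 0 0 0 1.5;0 0 0.2 0 0 0 1.5;0 0 0.3 0 0 0 1.5;0 0 0.35 0 0 0 1.5;0 0 0.4 0 0 0 1.5;0 0 0.4 0 0 0 1.5;0 0 0.4 0 0 0 1.5'; python3 -c "
from h import *
w=snap('wrist','w11')[:,:,::-1];print(r.sense()['ft_force'],r.sense()['tool_pos'])
cv2.imwrite('pics/b11.png',cv2.resize(w[100:300,80:480],(800,400)))"
```

```text
time: 22.2
tool_pos: [519.6, -195.0, 113.3]
tcp_rot: [179.8, 0.2, 16.3]
ft_force: [0.7, 0.7, -3.5]
finger_gap: 21.8
time: 22.9
tool_pos: [519.6, -195.0, 109.4]
tcp_rot: [179.8, 0.2, 16.3]
ft_force: [0.0, -0.8, -3.4]
finger_gap: 22.0
[-0.82850974 -0.17551642 -3.4103492 ] [ 519.65275397 -195.01746165  109.4166057 ]
```

View pics/b11.png

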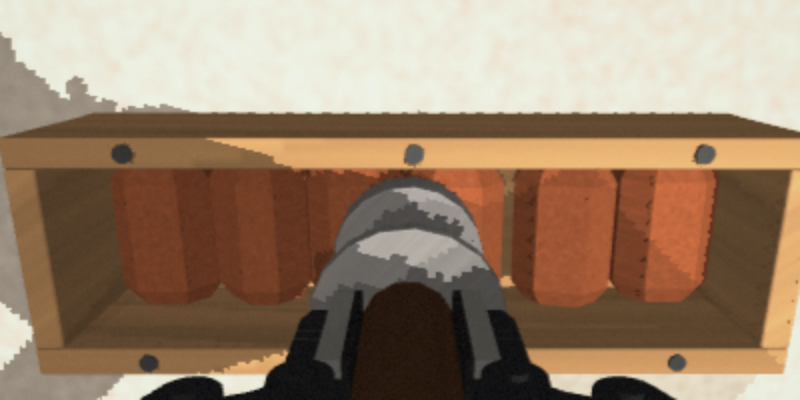

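```bash
python3 -m creep '0 0 0.1 0 0 0 1.5;0 0 0.15 0 0 0 1.5;0 0 0.2 0 0 0 1.5;0 0 0.2 0 0 0 1.5;0 0 0.2 0 0 0 1.5'
python3 -m creep '0 0 0.05 0 0 0 1.5;0 0 0.1 0 0 0 1.5;0 0 0.15 0 0 0 1.5;0 0 0.15 0 0 0 1.5'; python3 -c "
from bench import r;s=r.sense();print(s['ft_force'],s['wrist_torque'],s['tool_pos'])"
```

```text
time: 23.45
tool_pos: [519.8, -195.0, 107.9]
tcp_rot: [179.8, 0.1, 16.3]
ft_force: [-1.7, 2.1, 2.1]
finger_gap: 21.7
time: 23.85
tool_pos: [520.3, -195.3, 107.8]
tcp_rot: [179.7, 0.1, 16.3]
ft_force: [-3.9, 2.2, 10.7]
finger_gap: 22.3
[-3.92897006  2.24933775 10.72915694] [0.68306404 0.99785294 0.07102053] [ 520.34390664 -195.33202277  107.78744278]
```

```bash
python3 - <<'E'
from h import *
c=load('w11');C=np.array([521,-196.8]);th=np.radians(16.3);a=np.array([-np.sin(th),np.cos(th)]);xa=np.array([np.cos(th),np.sin(th)])
for e in [(117,230),(213,230),(308,230),(503,230),(515,230),(617,230),(714,230)]:
  X=ray(c,np.array(e)/2+[80,100],26)[:2]-C;print('x %.1f y %.1f'%(X@xa,X@a))
t=r.sense()['tool_pos'][:2]-C;print('tcp',t@xa,t@a)
E
python3 -m creep '0 0 -0.5 0 0 0 1.5;0 0 -1.5 0 0 0 1.5;0 2 -2 0 0 0 1.5;0 5 -2 0 0 0 1.5;0 5.7 -2 0 0 0 1.5;0 5.8 -1.5 0 0 0 1.5;0 5.8 -0.8 0 0 0 1.5;0 5.8 -0.5 0 0 0 1.5;0 5.8 -0.5 0 0 0 1.5'
python3 -m creep '0 0 0.1 0 0 0 1.5;0 0 0.2 0 0 0 1.5;0 0 0.25 0 0 0 1.5;0 0 0.25 0 0 0 1.5;0 0 0.25 0 0 0 1.5'
```

```text
x -1.8 y 111.6
x -1.8 y 75.3
x -1.8 y 39.4
x -1.7 y -34.5
x -1.7 y -39.1
x -1.7 y -77.8
x -1.7 y -114.7
tcp -0.2177095450037237 1.5931158749364944
time: 24.75
tool_pos: [535.8, -249.7, 111.7]
tcp_rot: [179.8, 0.2, 16.4]
ft_force: [-0.3, -0.2, -4.3]
finger_gap: 22.5
time: 25.25
tool_pos: [536.5, -250.4, 110.3]
tcp_rot: [179.7, 0.1, 16.4]
ft_force: [0.4, -1.6, 4.6]
finger_gap: 22.3
```

```bash
python3 -m creep '0 0 0.15 0 0 0 1.5;0 -0.15 0.18 0 0 0 1.5;0 -0.35 0.2 0 0 0 1.5;0 -0.5 0.2 0 0 0 1.5;0 -0.3 0.2 0 0 0 1.5;0 0 0.2 0 0 0 1.5;0 0.3 0.2 0 0 0 1.5;0 0 0.2 0 0 0 1.5;0 -0.3 0.2 0 0 0 1.5;0 -0.3 0.2 0 0 0 1.5'; python3 -c "
from h import *
w=snap('wrist','w12')[:,:,::-1];s=r.sense();print(s['ft_force'],s['wrist_torque'],s['tool_pos'])
cv2.imwrite('pics/b12.png',cv2.resize(w[100:300,0:400],(800,400)))"
```

```text
time: 26.25
tool_pos: [535.3, -246.7, 107.8]
tcp_rot: [179.8, 0.1, 16.4]
ft_force: [1.3, -0.2, -0.8]
finger_gap: 22.2
[ 0.00653205 -1.08894974 -0.49262252] [-0.01752542 -0.08800701  0.01997427] [ 535.25782594 -246.76303603  107.76836074]
```

View pics/b12.png

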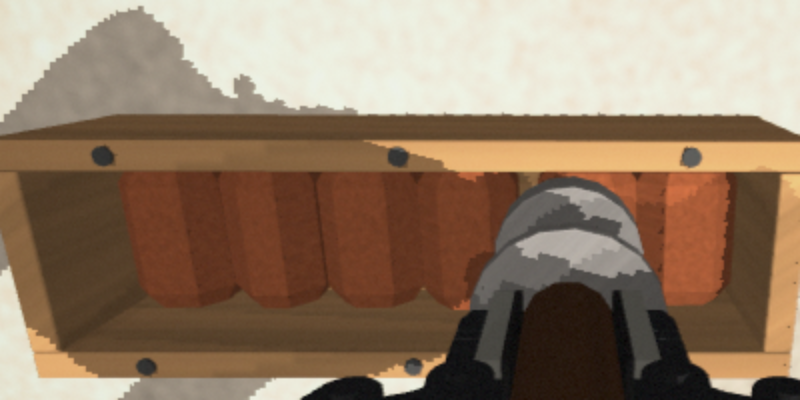

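```bash
python3 -m creep '0 0 -0.5 0 0 0 1.5;0 0 -1.2 0 0 0 1.5;0 1.5 -1.2 0 0 0 1.5;0 3.2 -1.2 0 0 0 1.5;0 3.4 -1.2 0 0 0 1.5;0 3.4 -0.8 0 0 0 1.5;0 3.4 -0.5 0 0 0 1.5;0 3.4 -0.5 0 0 0 1.5'
python3 -m creep '0 0 0.15 0 0 0 1.5;0 0 0.3 0 0 0 1.5;0 0 0.4 0 0 0 1.5;0 0 0.45 0 0 0 1.5;0 0 0.5 0 0 0 1.5;0 0 0.5 0 0 0 1.5'
```

```text
time: 27.1
tool_pos: [544.2, -278.6, 111.7]
tcp_rot: [179.9, 0.2, 16.4]
ft_force: [-0.1, -0.2, -4.2]
finger_gap: 22.3
time: 27.7
tool_pos: [544.6, -278.9, 107.9]
tcp_rot: [179.8, 0.2, 16.4]
ft_force: [-2.6, 1.4, 4.9]
finger_gap: 22.2
```

```bash
python3 -m creep '0 0 -0.5 0 0 0 1.5;0 0 -2 0 0 0 1.5;0 -2 -3 0 0 0 1.5;0 -5 -3 0 0 0 1.5;0 -8.5 -3 0 0 0 1.5;0 -12 -3 0 0 0 1.5;0 -13.8 -2.5 0 0 0 1.5;0 -14.2 -1.5 0 0 0 1.5;0 -14.2 -0.6 0 0 0 1.5;0 -14.2 -0.5 0 0 0 1.5;0 -14.2 -0.5 0 0 0 1.5'
python3 -m creep '0 0 0.15 0 0 0 1.5;0 0 0.25 0 0 0 1.5;0 0 0.3 0 0 0 1.5;0 0 0.3 0 0 0 1.5'
python3 -m creep '0 0 0.1 0 0 0 1.5;0 0 0.15 0 0 0 1.5;0 0 0.2 0 0 0 1.5;0 0 0.2 0 0 0 1.5'
```

```text
time: 28.8
tool_pos: [504.3, -143.5, 112.0]
tcp_rot: [179.8, 0.2, 16.4]
ft_force: [-0.2, -0.9, -2.3]
finger_gap: 22.0
time: 29.2
tool_pos: [505.4, -144.5, 111.1]
tcp_rot: [179.7, 0.1, 16.3]
ft_force: [-3.8, 2.8, 9.0]
finger_gap: 22.4
time: 29.6
tool_pos: [506.6, -145.4, 111.1]
tcp_rot: [179.6, -0.0, 16.3]
ft_force: [-2.1, -0.0, 9.6]
finger_gap: 22.4
```

```bash
python3 -m creep '0 0 0.15 0 0 0 1.5;-0.05 0.2 0.18 0 0 0 1.5;-0.05 0.4 0.18 0 0 0 1.5;-0.05 0.2 0.18 0 0 0 1.5;-0.05 0 0.18 0 0 0 1.5;-0.05 -0.3 0.18 0 0 0 1.5;-0.05 -0.5 0.18 0 0 0 1.5;-0.05 -0.2 0.18 0 0 0 1.5;-0.05 0 0.18 0 0 0 1.5;-0.05 0 0.18 0 0 0 1.5'; python3 -c "
from h import *
w=snap('wrist','w13')[:,:,::-1];s=r.sense();print(s['ft_force'],s['wrist_torque'],s['tool_pos'])
cv2.imwrite('pics/b13.png',cv2.resize(w[100:300,130:530],(800,400)))"
```

```text
time: 30.6
tool_pos: [507.8, -146.5, 111.6]
tcp_rot: [179.5, -0.2, 16.3]
ft_force: [-1.9, 2.5, 11.4]
finger_gap: 22.0
[-1.98043384  1.70176452 10.22833624] [0.49465799 0.52128472 0.05145686] [ 507.72994948 -146.34810923  111.51530391]
```

View pics/b13.png

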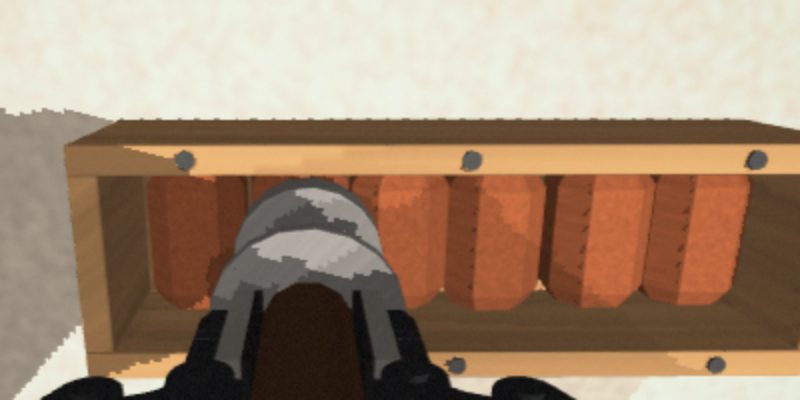

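```bash
python3 -m creep '0 0 -0.5 0 0 0 1.5;-0.1 0 -2 0.5 -0.2 0 1.5;-0.1 -2 -5 0.5 -0.2 0 1.5;-0.1 -5 -7 0.5 -0.2 0 1.5;-0.1 -9 -7.5 0.5 -0.2 0 1.5;-0.1 -12.5 -7.5 0.5 -0.2 0 1.5;-0.1 -13.5 -7.5 0.5 -0.2 0 1.5;-0.1 -13.5 -7.5 0.5 -0.2 0 1.5'; python3 -c "
from h import *
w=snap('wrist','w14')[:,:,::-1];s=snap('side','s14')[:,:,::-1];c=snap('scene','c14')[:,:,::-1];print(r.sense()['tcp_rot'],r.sense()['tool_pos'])
cv2.imwrite('pics/b14.png',cv2.resize(w[120:250,240:500],(800,400),interpolation=2))
cv2.imwrite('pics/b15.png',np.hstack([cv2.resize(s[130:210,270:350],(400,400),interpolation=2),cv2.resize(c[180:260,175:255],(400,400),interpolation=2)]))"
```

```text
time: 31.45
tool_pos: [468.1, -15.5, 185.1]
tcp_rot: [-180.0, 0.0, 16.4]
ft_force: [0.6, -0.2, -4.2]
finger_gap: 22.7
[1.79988569e+02 4.17786239e-02 1.62538850e+01] [468.7177183  -17.38765835 185.18948115]
```

View pics/b14.png

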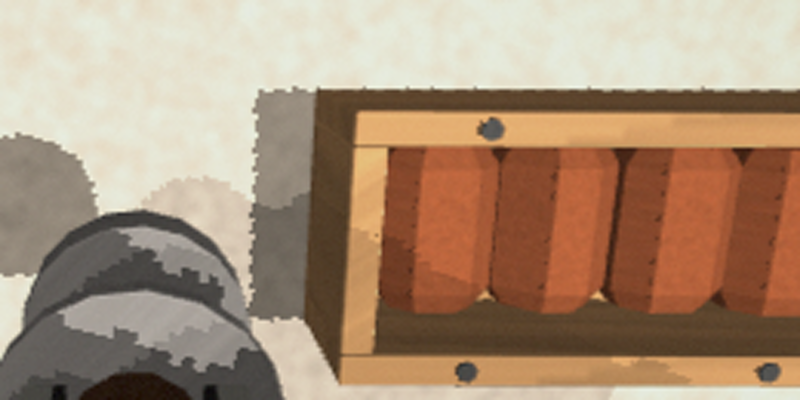

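View pics/b15.png

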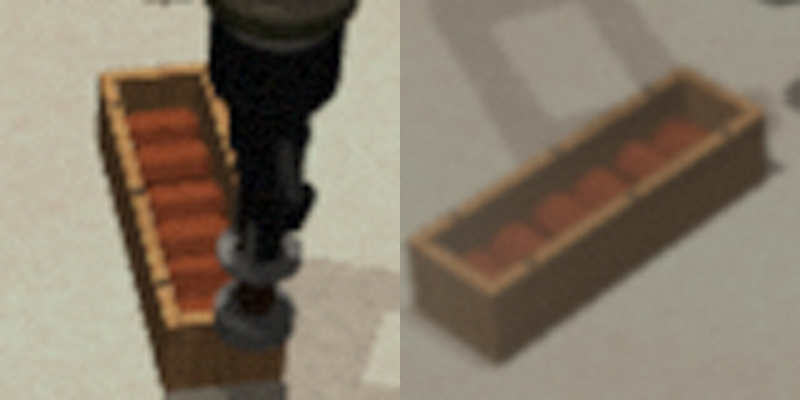

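```bash
python3 - <<'E'
from h import *
c=load('w14');C=np.array([521,-196.8]);th=np.radians(16.3);a=np.array([-np.sin(th),np.cos(th)]);xa=np.array([np.cos(th),np.sin(th)])
f=lambda p,z:(ray(c,np.array(p)/[800/260,400/130]+[240,120],z)[:2]-C)
for n,p,z in [('rimcorner out',(357,112),62),('rim out lo',(340,385),62),('L1 top l',(415,200),40),('L1 top r',(480,200),40),('L2 l',(552,200),40),('L2 r',(605,200),40),('L3 l',(657,200),40),('L3r',(730,200),40),('L1L2',(495,200),28),('L2L3',(615,200),28),('L3L4',(730,200),28),('ends1',(430,313),24),('end2',(530,313),24),('end3',(650,313),24)]:
  X=f(p,z);print(n,'x %.1f y %.1f'%(X@xa,X@a))
t=r.sense()['tool_pos'][:2]-C;print('tcp',t@xa,t@a)
E
```

```text
rimcorner out x 39.0 y 127.9
rim out lo x -42.0 y 127.5
L1 top l x 9.7 y 103.3
L1 top r x 9.7 y 83.4
L2 l x 9.8 y 61.4
L2 r x 9.8 y 45.3
L3 l x 9.9 y 29.4
L3r x 9.9 y 7.1
L1L2 x 7.2 y 74.2
L2L3 x 7.3 y 36.1
L3L4 x 7.4 y -0.5
ends1 x -32.2 y 90.2
end2 x -32.1 y 56.9
end3 x -31.9 y 16.9
tcp 0.17426081988653422 186.87481090124948
```

```bash
python3 -m creep '0 2 0 0 0 0 1.5;0 5 0 0 0 0 1.5;0 8.5 0 0 0 0 1.5;0 9.7 1 0 0 0 1.5;0 10 3 0 0 0 1.5;0 10 5.5 0 0 0 1.5;0 10 6.8 0 0 0 1.5;0 10 7.2 0 0 0 1.5;0 10 7.2 0 0 0 1.5;0 10 7.2 0 0 0 1.5'
python3 -m creep '0 0 0.15 0 0 0 1.5;0 0 0.25 0 0 0 1.5;0 0 0.3 0 0 0 1.5;0 0 0.3 0 0 0 1.5'; python3 -c "
from h import *
C=np.array([521,-196.8]);th=np.radians(16.3);a=np.array([-np.sin(th),np.cos(th)]);xa=np.array([np.cos(th),np.sin(th)])
t=r.sense()['tool_pos'][:2]-C;print('tcp',t@xa,t@a)"
```

```text
time: 32.6
tool_pos: [497.4, -113.7, 114.3]
tcp_rot: [179.9, -0.0, 16.3]
ft_force: [-0.6, 0.1, -3.2]
finger_gap: 22.4
time: 33.0
tool_pos: [497.5, -113.7, 111.5]
tcp_rot: [179.9, -0.0, 16.3]
ft_force: [0.1, 0.1, -4.1]
finger_gap: 22.1
tcp 0.7751830127857516 86.39396290290725
```

```bash
python3 -m creep '0 0 0.15 0 0 0 1.5;0 0 0.3 0 0 0 1.5;0 0 0.35 0 0 0 1.5;0 0 0.4 0 0 0 1.5;0 0 0.45 0 0 0 1.5;0 0 0.45 0 0 0 1.5'
```

```text
time: 33.6
tool_pos: [498.1, -113.7, 107.8]
tcp_rot: [179.9, -0.1, 16.3]
ft_force: [0.7, 1.3, 7.4]
finger_gap: 21.9
```

```bash
python3 -m creep '0 0 0.12 0 0 0 1.5;-0.05 -0.15 0.12 0 0 0 1.5;-0.05 -0.3 0.12 0 0 0 1.5;-0.05 -0.45 0.12 0 0 0 1.5;-0.05 -0.55 0.12 0 0 0 1.5;-0.05 -0.55 0.12 0 0 0 1.5'
python3 -m creep '0 0.1 -0.5 0 0 0 1.5;0 1 -1.2 0 0 0 1.5;0 2.5 -1.2 0 0 0 1.5;0 3.3 -1.2 0 0 0 1.5;0 3.3 -0.8 0 0 0 1.5;0 3.3 -0.5 0 0 0 1.5;0 3.3 -0.5 0 0 0 1.5'
python3 -m creep '0 0 0.1 0 0 0 1.5;0 0 0.2 0 0 0 1.5;0 0 0.2 0 0 0 1.5;0 0 0.2 0 0 0 1.5'
```

```text
time: 34.2
tool_pos: [497.3, -109.4, 107.8]
tcp_rot: [179.7, -0.2, 16.3]
ft_force: [0.8, -2.4, 4.9]
finger_gap: 22.4
time: 34.9
tool_pos: [505.5, -140.6, 111.5]
tcp_rot: [179.8, -0.1, 16.3]
ft_force: [0.1, 0.5, -4.3]
finger_gap: 21.8
time: 35.3
tool_pos: [506.2, -140.6, 111.1]
tcp_rot: [179.8, -0.2, 16.3]
ft_force: [-3.1, 1.1, 6.1]
finger_gap: 22.1
```

```bash
python3 -m creep '-0.05 0 0.15 0 0 0 1.5;-0.1 -0.2 0.2 0 0 0 1.5;-0.1 -0.4 0.2 0 0 0 1.5;-0.1 -0.6 0.2 0 0 0 1.5;-0.1 -0.4 0.2 0 0 0 1.5;-0.1 -0.1 0.2 0 0 0 1.5;-0.1 0.2 0.2 0 0 0 1.5;-0.1 0.4 0.2 0 0 0 1.5;-0.1 0.2 0.2 0 0 0 1.5;-0.1 -0.1 0.2 0 0 0 1.5;-0.1 -0.1 0.2 0 0 0 1.5'; python3 -c "
from h import *
s=r.sense();print(s['ft_force'],s['wrist_torque'],s['tool_pos'])
C=np.array([521,-196.8]);th=np.radians(16.3);a=np.array([-np.sin(th),np.cos(th)]);xa=np.array([np.cos(th),np.sin(th)])
t=s['tool_pos'][:2]-C;print('tcp',t@xa,t@a)"
```

```text
time: 36.4
tool_pos: [506.5, -139.5, 111.4]
tcp_rot: [179.7, -0.4, 16.3]
ft_force: [-2.3, 1.9, 12.1]
finger_gap: 22.3
[-2.25424427  1.86926845 12.1360661 ] [0.41443749 0.43621632 0.02618636] [ 506.45743079 -139.52329797  111.43074046]
tcp 2.1176285700279065 59.056096756912936
```

```bash
python3 -m creep '0 0 -0.3 0 0 0 1.5;-0.4 0.1 -0.3 0.3 -0.4 0 1.5;-0.4 0.1 -0.1 0.3 -0.4 0 1.5;-0.4 0.1 0.1 0.3 -0.4 0 1.5;-0.4 0.1 0.18 0.3 -0.4 0 1.5;-0.6 0.1 0.18 0.3 -0.4 0 1.5;-0.6 0.3 0.18 0.3 -0.4 0 1.5;-0.3 0.3 0.2 0.3 -0.4 0 1.5;-0.1 0.1 0.2 0.3 -0.4 0 1.5;-0.3 -0.2 0.2 0.3 -0.4 0 1.5;-0.6 -0.2 0.2 0.3 -0.4 0 1.5;-0.6 0.1 0.2 0.3 -0.4 0 1.5;-0.3 0.2 0.2 0.3 -0.4 0 1.5;-0.3 0.2 0.2 0.3 -0.4 0 1.5'; python3 -c "
from h import *
s=r.sense();print(s['ft_force'],s['wrist_torque'],s['tool_pos'])
C=np.array([521,-196.8]);th=np.radians(16.3);a=np.array([-np.sin(th),np.cos(th)]);xa=np.array([np.cos(th),np.sin(th)])
t=s['tool_pos'][:2]-C;print('tcp',t@xa,t@a)"
```

```text
time: 37.8
tool_pos: [504.9, -142.9, 111.4]
tcp_rot: [179.9, -0.1, 16.3]
ft_force: [-6.1, 1.4, 15.7]
finger_gap: 22.0
[-6.1469848   1.3531749  15.67488976] [ 0.31145404  1.36804967 -0.0571396 ] [ 504.93953699 -142.90846069  111.42755291]
tcp -0.2893564165770058 56.233021917773435
```

```bash
python3 -m creep '0 0 -0.5 0 0 0 1.5;0 0 -2.5 0 0 0 1.5;-1 0 -6 0 0 0 1.5;-4 0 -8 0 0 0 1.5;-7 0 -8 0 0 0 1.5;-8 0 -8 0 0 0 1.5;-8 0 -8 0 0 0 1.5'; python3 -c "
from h import *
w=snap('wrist','w15')[:,:,::-1];print(r.sense()['tcp_rot'],r.sense()['tool_pos'])
cv2.imwrite('pics/b16.png',cv2.resize(w[0:210,120:520],(800,420),interpolation=2))"
```

```text
time: 38.5
tool_pos: [426.9, -165.4, 190.7]
tcp_rot: [180.0, -0.0, 16.2]
ft_force: [1.4, -0.1, -4.3]
finger_gap: 22.2
[ 1.79957846e+02 -4.67298631e-02  1.62468347e+01] [ 427.6962575  -165.21132921  190.66248726]
```

View pics/b16.png

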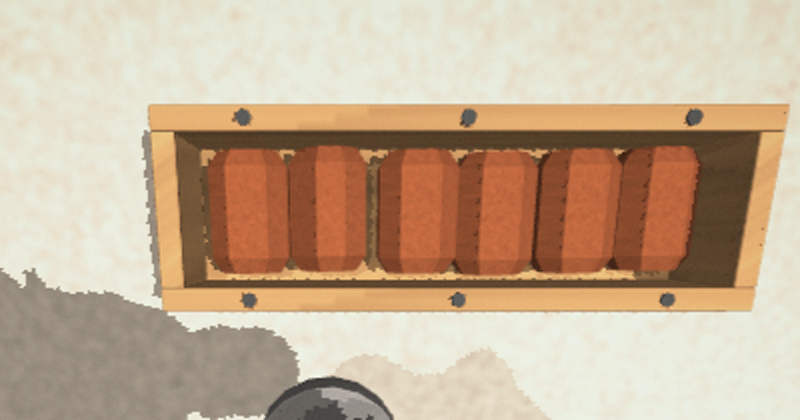

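```bash
python3 - <<'E'
from h import *
c=load('w15');C=np.array([521,-196.8]);th=np.radians(16.3);a=np.array([-np.sin(th),np.cos(th)]);xa=np.array([np.cos(th),np.sin(th)])
f=lambda p,z:(ray(c,np.array(p)/2+[120,0],z)[:2]-C)
for n,p,z in [('rim',(149,105),62),('rim',(789,105),62),('rim',(752,310),62),('rim',(163,310),62)]+[('edge%d'%x,(x,210),26) for x in (210,288,367,379,458,536,621,692)]:
  X=f(p,z);print(n,'x %.1f y %.1f'%(X@xa,X@a))
t=r.sense()['tool_pos'][:2]-C;print('tcp',t@xa,t@a)
E
```

```text
rim x 38.4 y 126.9
rim x 38.3 y -126.3
rim x -42.3 y -126.8
rim x -42.2 y 127.3
edge210 x 0.2 y 111.3
edge288 x 0.2 y 74.8
edge367 x 0.2 y 37.8
edge379 x 0.2 y 32.1
edge458 x 0.1 y -4.8
edge536 x 0.1 y -41.4
edge621 x 0.1 y -81.2
edge692 x 0.1 y -114.4
tcp -80.68753754170599 56.50622773223109
```

```bash
python3 -m creep '2 0 0 0 0 0 1.5;5 -0.3 0 0 0 0 1.5;7.4 -0.5 0 0 0 0 1.5;7.9 -0.5 1 0 0 0 1.5;7.9 -0.5 3 0 0 0 1.5;7.9 -0.5 5.5 0 0 0 1.5;7.9 -0.5 7.2 0 0 0 1.5;7.9 -0.5 7.7 0 0 0 1.5;7.9 -0.5 7.7 0 0 0 1.5;7.9 -0.5 7.7 0 0 0 1.5'
python3 -m creep '0 0 0.1 0 0 0 1.5;0 0 0.2 0 0 0 1.5;0 0 0.25 0 0 0 1.5;0 0 0.25 0 0 0 1.5'
```

```text
time: 39.55
tool_pos: [502.3, -138.2, 113.5]
tcp_rot: [180.0, -0.0, 16.3]
ft_force: [-0.1, 0.4, -4.7]
finger_gap: 22.1
time: 39.95
tool_pos: [502.4, -138.3, 111.2]
tcp_rot: [180.0, -0.0, 16.3]
ft_force: [-0.0, -0.7, -3.8]
finger_gap: 22.3
```

```bash
python3 -m creep '0 0.1 0.1 0 0 0 1.5;0 0.4 0.12 0 0 0 1.5;0 0.7 0.12 0 0 0 1.5;0 1 0.12 0 0 0 1.5;0 1.3 0.12 0 0 0 1.5;0 1.6 0.12 0 0 0 1.5'; python3 -c "
from h import *
s=r.sense();print(s['ft_force'],s['wrist_torque'],s['tool_pos'])"
```

```text
time: 40.55
tool_pos: [507.6, -154.4, 111.3]
tcp_rot: [179.9, -0.1, 16.3]
ft_force: [-0.9, -0.9, 3.6]
finger_gap: 22.2
[-0.93821959 -0.89859134  3.6249857 ] [-0.20438006  0.34156003 -0.07319992] [ 507.63646564 -154.41802803  111.28369331]
```

```bash
python3 -m creep '0 0 -0.5 0 0 0 1.5;0 0 -2 0 0 0 1.5;0 -2 -2.5 0 0 0 1.5;0 -4.2 -2.5 0 0 0 1.5;0 -4.6 -2 0 0 0 1.5;0 -4.6 -1 0 0 0 1.5;0 -4.6 -0.2 0 0 0 1.5;0 -4.6 0 0 0 0 1.5;0 -4.6 0 0 0 0 1.5'; python3 -c "
from h import *
w=snap('wrist','w16')[:,:,::-1]
cv2.imwrite('pics/b17.png',cv2.resize(w[100:300,200:560],(720,400),interpolation=2))"
```

```text
time: 41.45
tool_pos: [494.2, -110.6, 110.1]
tcp_rot: [179.9, -0.0, 16.2]
ft_force: [-0.5, 0.5, -3.4]
finger_gap: 22.0
```

View pics/b17.png

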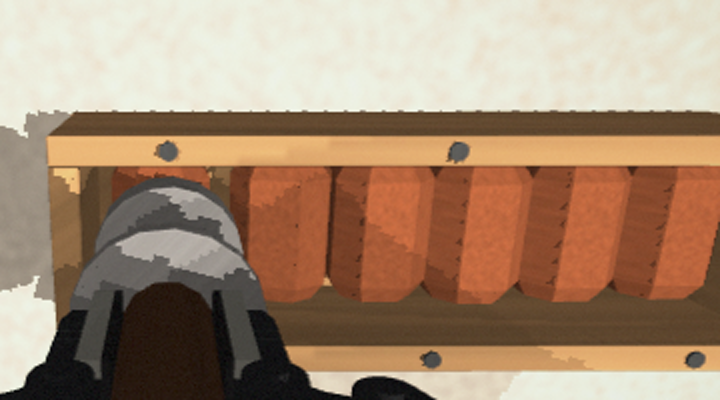

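```bash
python3 -m creep '0 0 0.1 0 0 0 1.5;0 0.3 0.12 0 0 0 1.5;0 0.6 0.12 0 0 0 1.5;0 0.9 0.12 0 0 0 1.5;0 1.2 0.12 0 0 0 1.5;0 1.5 0.12 0 0 0 1.5'; python3 -c "
from h import *
s=r.sense();print(s['ft_force'],s['wrist_torque'],s['tool_pos'])"
```

```text
time: 42.1
tool_pos: [498.9, -125.4, 109.6]
tcp_rot: [179.9, -0.1, 16.2]
ft_force: [-0.2, -0.4, -3.9]
finger_gap: 22.2
[-0.16565514 -0.38108156 -3.94942677] [ 0.07521925 -0.04647991  0.00676305] [ 498.87408542 -125.38350518  109.64565912]
```

```bash
python3 -m creep '0 0.2 0.06 0 0 0 1.5;0 0.5 0.06 0 0 0 1.5;0 0.8 0.06 0 0 0 1.5;0 1.1 0.06 0 0 0 1.5;0 1.4 0.06 0 0 0 1.5;0 1.7 0.06 0 0 0 1.5;0 2 0.06 0 0 0 1.5'; python3 -c "
from h import *
s=r.sense();print(s['ft_force'],s['wrist_torque'],s['tool_pos'])
w=snap('wrist','w17')[:,:,::-1]
cv2.imwrite('pics/b18.png',cv2.resize(w[100:300,130:530],(800,400),interpolation=2))"
```

```text
time: 42.8
tool_pos: [504.5, -144.9, 109.0]
tcp_rot: [179.9, -0.1, 16.2]
ft_force: [-0.6, 0.7, -3.8]
finger_gap: 22.5
[-0.56299318  0.69801724 -3.8367144 ] [ 0.01720775 -0.01054781  0.08306045] [ 504.49773344 -144.85128894  109.0449362 ]
```

View pics/b18.png

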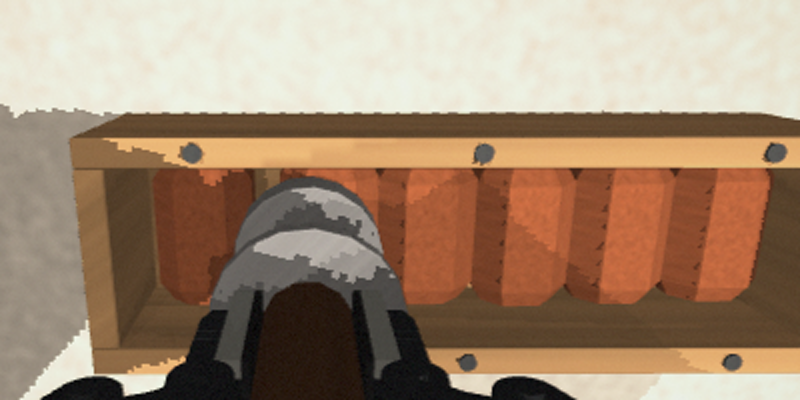

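```bash
python3 -m creep '0 0 0.05 0 0 0 1.5;0 0 0.1 0 0 0 1.5;0 0 0.15 0 0 0 1.5;0 0 0.2 0 0 0 1.5;0 0 0.25 0 0 0 1.5;0 0 0.25 0 0 0 1.5;0 0 0.25 0 0 0 1.5'; python3 -c "
from h import *
s=r.sense();print(s['ft_force'],s['wrist_torque'],s['tool_pos'])"
```

```text
time: 43.55
tool_pos: [505.0, -145.2, 107.8]
tcp_rot: [179.8, -0.1, 16.2]
ft_force: [-2.8, 1.6, 4.8]
finger_gap: 21.9
[-2.75615974  1.59395073  4.7984555 ] [ 0.38906509  0.67193977 -0.01388101] [ 505.03926414 -145.23053964  107.75004365]
```

Level here too (107.8). Now I'll sweep just above the level along the whole row, to feel for any proud lump.

```bash
python3 -m creep '0 0 -0.15 0 0 0 1.5;-0.1 0 -0.15 0 0 0 1.5;-0.1 1 -0.15 0 0 0 1.5;-0.1 2.5 -0.15 0 0 0 1.5;-0.1 4 -0.15 0 0 0 1.5;-0.1 5.5 -0.15 0 0 0 1.5;-0.1 7 -0.15 0 0 0 1.5' ; python3 -m creep '0 1.5 0 0 0 0 1.5;0 3 0 0 0 0 1.5;0 4.5 0 0 0 0 1.5;0 5.5 0 0 0 0 1.5;0 6.5 0 0 0 0 1.5;0 7 0 0 0 0 1.5'; python3 -c "
from h import *
C=np.array([521,-196.8]);th=np.radians(16.3);a=np.array([-np.sin(th),np.cos(th)]);xa=np.array([np.cos(th),np.sin(th)])
t=r.sense()['tool_pos'][:2]-C;print('tcp',t@xa,t@a)"
```

```text
time: 44.25
tool_pos: [523.9, -214.5, 109.3]
tcp_rot: [179.8, -0.1, 16.2]
ft_force: [-0.9, 0.3, -3.0]
finger_gap: 22.2
time: 44.85
tool_pos: [543.6, -282.6, 109.4]
tcp_rot: [179.8, -0.1, 16.1]
ft_force: [-0.3, 0.2, -3.5]
finger_gap: 22.3
tcp -2.396493930474932 -88.72559225857114
```

```bash
python3 -m creep '0 -1 -0.2 0.2 -0.1 0 1.5;0 -3 -0.2 0.2 -0.1 0 1.5;0.1 -5.5 -0.2 0.2 -0.1 0 1.5;0.1 -7.5 -0.2 0.2 -0.1 0 1.5;0.1 -8.5 -0.1 0.2 -0.1 0 1.5;0.1 -8.9 0 0.2 -0.1 0 1.5;0.1 -8.9 0.05 0.2 -0.1 0 1.5;0.1 -8.9 0.05 0.2 -0.1 0 1.5'
python3 -m creep '0 0 0.05 0 0 0 1.5;0 0 0.1 0 0 0 1.5;0 0 0.15 0 0 0 1.5;0 0 0.2 0 0 0 1.5;0 0 0.23 0 0 0 1.5;0 0 0.23 0 0 0 1.5;0 0 0.23 0 0 0 1.5'
```

```text
time: 45.65
tool_pos: [519.9, -197.4, 108.7]
tcp_rot: [-180.0, -0.0, 16.1]
ft_force: [-0.0, -0.1, -4.2]
finger_gap: 22.2
time: 46.35
tool_pos: [520.5, -198.0, 107.8]
tcp_rot: [179.9, -0.1, 16.1]
ft_force: [-3.4, -0.4, 5.8]
finger_gap: 22.2
```

```bash
python3 -m creep '0 0 0.15 0 0 0 1.5;-0.05 0 0.17 0 0 0 1.5;-0.05 0 0.19 0 0 0 1.5;-0.05 0 0.2 0 0 0 1.5;-0.05 0 0.2 0 0 0 1.5;-0.05 0 0.2 0 0 0 1.5;-0.05 0 0.2 0 0 0 1.5'; python3 -c "
from h import *
print(r.sense()['ft_force'])"
```

```text
time: 47.05
tool_pos: [520.9, -198.4, 107.8]
tcp_rot: [179.9, -0.2, 16.1]
ft_force: [-3.4, 1.5, 11.3]
finger_gap: 21.8
[-3.40602681  1.5423683  11.26719043]
```

```bash
python3 -m creep '-0.05 0 0.2 0 0 0 1.5;-0.05 0 0.2 0 0 0 1.5;-0.05 0 0.2 0 0 0 1.5;-0.05 0 0.2 0 0 0 1.5;-0.05 0 0.2 0 0 0 1.5;-0.05 0 0.2 0 0 0 1.5;-0.05 0 0.2 0 0 0 1.5;-0.05 0 0.2 0 0 0 1.5;-0.05 0 0.2 0 0 0 1.5;-0.05 0 0.2 0 0 0 1.5;-0.05 0 0.2 0 0 0 1.5;-0.05 0 0.2 0 0 0 1.5;-0.05 0 0.2 0 0 0 1.5;-0.05 0 0.2 0 0 0 1.5;-0.05 0 0.2 0 0 0 1.5'; python3 -c "
from h import *
print(r.sense()['ft_force'],r.sense()['tool_pos'])"
```

```text
time: 48.55
tool_pos: [521.0, -198.6, 107.7]
tcp_rot: [179.8, -0.3, 16.1]
ft_force: [-5.0, 2.9, 11.9]
finger_gap: 22.0
[-5.01718137  2.8719654  11.85100111] [ 521.04464032 -198.58706824  107.70900166]
```

```bash
python3 -m creep '0 0 -0.5 0.1 -0.2 0 1.5;0 0 -2.5 0.2 -0.3 0 1.5;0 0 -6 0.2 -0.3 0 1.5;0.5 -2 -8 0.2 -0.3 0 1.5;1.5 -5.5 -8.3 0.2 -0.3 0 1.5;2.5 -9.5 -8.3 0.2 -0.3 0 1.5;3.6 -13.5 -8.3 0.2 -0.3 0 1.5;4.7 -17.5 -8.3 0.2 -0.3 0 1.5;5.7 -21.5 -8.3 0.2 -0.3 0 1.5;6.8 -25.5 -8.3 0.2 -0.3 0 1.5;7.8 -29.5 -8.3 0.2 -0.3 0 1.5;8.8 -33 -8.3 0.2 -0.3 0 1.5;9.3 -35 -7 0.2 -0.3 0 1.5;9.5 -35.65 -5 0.2 -0.3 0 1.5;9.5 -35.65 -3 0.2 -0.3 0 1.5;9.5 -35.65 -2 0.2 -0.3 0 1.5;9.5 -35.65 -2 0.2 -0.3 0 1.5;9.5 -35.65 -2 0.2 -0.3 0 1.5'; python3 -c "
from h import *
w=snap('wrist','w18')[:,:,::-1];c=snap('scene','c18')[:,:,::-1];s=snap('side','s18')[:,:,::-1];print(r.sense()['tool_pos'],r.sense()['tcp_rot'])
cv2.imwrite('pics/b19.png',cv2.resize(c[180:260,165:260],(712,600),interpolation=2))
cv2.imwrite('pics/b20.png',cv2.resize(s[190:290,260:360],(600,600),interpolation=2))"
```

```text
time: 50.35
tool_pos: [513.4, 170.0, 127.7]
tcp_rot: [-180.0, 0.0, 16.1]
ft_force: [0.8, -0.1, -2.3]
finger_gap: 22.2
[514.17074824 170.24969612 128.64914766] [-1.79965320e+02 -8.64513973e-02  1.61040446e+01]
```

View pics/b19.png

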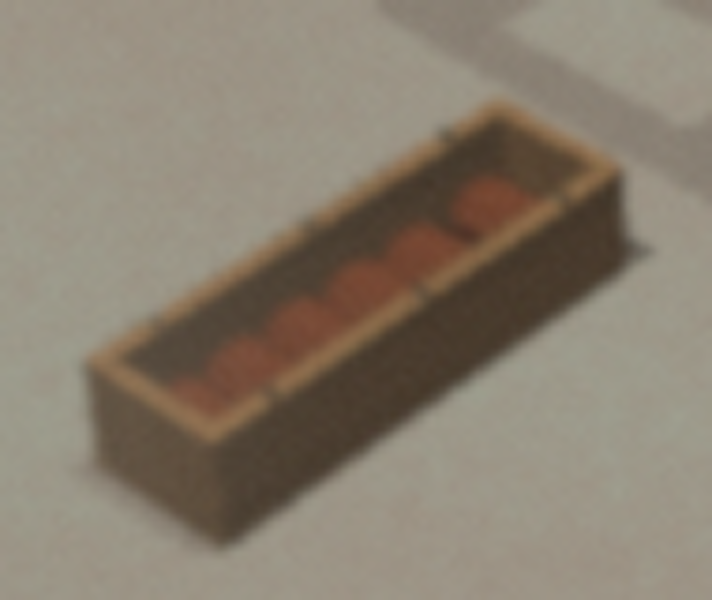

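View pics/w18.png

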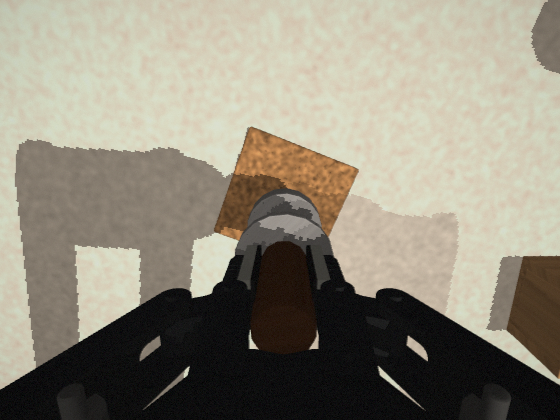

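Six lumps in one even row, with a gap after the +y lump. Next I lower the tamper onto the mat (contact expected at TCP about 73.8).

```bash
python3 -m creep '0 0 1 0 0 0 1.5;0 0 2.5 0 0 0 1.5;0 0 4 0 0 0 1.5;0 0 4.8 0 0 0 1.5;0 0 5 0 0 0 1.5;0 0 5.1 0 0 0 1.5;0 0 5.1 0 0 0 1.5;0 0 5.1 0 0 0 1.5'
python3 -m creep '0 0 0.1 0 0 0 1.5;0 0 0.2 0 0 0 1.5;0 0 0.3 0 0 0 1.5;0 0 0.35 0 0 0 1.5;0 0 0.38 0 0 0 1.5;0 0 0.38 0 0 0 1.5'
```

```text
time: 51.3
tool_pos: [514.8, 170.4, 78.3]
tcp_rot: [-180.0, -0.2, 16.1]
ft_force: [0.4, -0.0, -3.3]
finger_gap: 22.0
time: 51.9
tool_pos: [514.7, 170.4, 74.4]
tcp_rot: [-180.0, -0.1, 16.1]
ft_force: [-0.2, -0.9, -3.0]
finger_gap: 22.2
```

```bash
python3 -m creep '-0.05 0 0.05 0 0 0 1.5;-0.1 0 0.05 0 0 0 1.5;-0.1 0 0.1 0 0 0 1.5;-0.1 0 0.12 0 0 0 1.5;-0.1 0 0.12 0 0 0 1.5'
```

```text
time: 52.4
tool_pos: [514.0, 170.2, 73.8]
tcp_rot: [-180.0, -0.2, 16.1]
ft_force: [-1.3, -0.6, 4.3]
finger_gap: 21.9
```

Contact at 73.8, the same as at the start. I release slowly and retreat upward.

```bash
python3 -m creep '0 0 -0.05 0 0 0 1.5;0 0 -0.05 0 0 0 2.8;0 0 -0.05 0 0 0 3.5;0 0 -0.05 0 0 0 5;0 0 -0.05 0 0 0 7;0 0 -0.05 0 0 0 8.5;0 0 -0.05 0 0 0 8.5;0 0 -0.05 0 0 0 8.5'
python3 -m creep '0 0 -1 0 0 0 8.5;0 0 -3 0 0 0 8.5;0 0 -6 0 0 0 8.5;0 0 -10 0 0 0 8.5;-2 0 -14 0 0 0 8.5;-5 0 -18 0 0 0 8.5;-7 0 -19 0 0 0 8.5;-7 0 -19 0 0 0 8.5;-7 0 -19 0 0 0 8.5'; python3 -c "
from h import *
w=snap('wrist','w19');snap('scene','c19');snap('side','s19');print(r.sense()['ft_force'],r.sense()['time'])"
```

```text
time: 53.2
tool_pos: [514.0, 170.2, 74.3]
tcp_rot: [-180.0, -0.2, 16.1]
ft_force: [0.1, 0.9, -0.3]
finger_gap: 84.8
time: 54.1
tool_pos: [446.5, 150.6, 264.9]
tcp_rot: [-180.0, -0.3, 16.1]
ft_force: [0.0, -0.5, -0.4]
finger_gap: 85.4
[0.03629546 0.03691513 0.56824149] 54.25
```

View pics/w19.png

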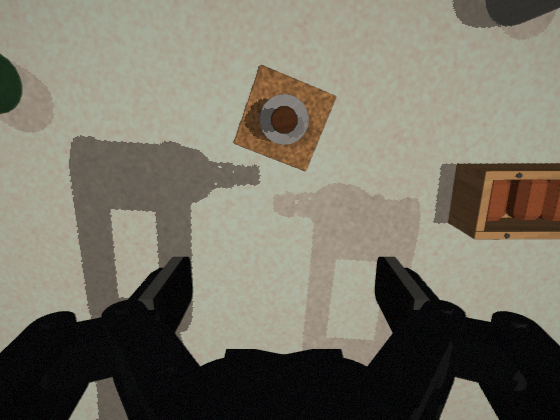

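View pics/s19.png

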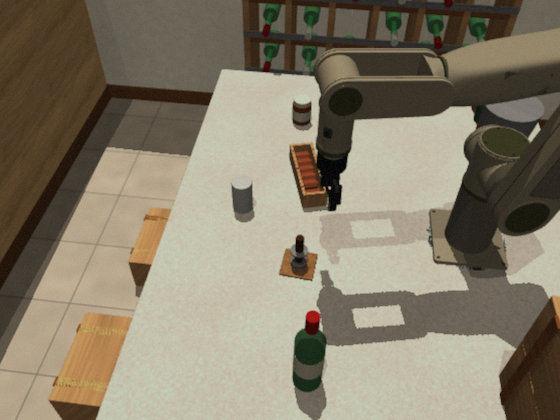

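```bash
python3 -m creep '0 3 0 0 0 0 8.5;0 7 0 0 0 0 8.5;0 11 0 0 0 0 8.5;0 15.5 0 0 0 0 8.5;-0.5 20 0 0 0 0 8.5;-1 24.5 0 0 0 0 8.5;-1.5 28.5 0 0 0 0 8.5;-2 31 0 0 0 0 8.5;-2 32 0 0 0 0 8.5;-2 32 0 0 0 0 8.5;-2 32 0 0 0 0 8.5'; python3 -c "
from h import *
w=snap('wrist','w20')[:,:,::-1]
cv2.imwrite('pics/b21.png',cv2.resize(w[60:240,130:530],(800,360),interpolation=2))"
```

```text
time: 55.35
tool_pos: [515.7, -161.5, 261.9]
tcp_rot: [-179.9, -0.0, 16.1]
ft_force: [-0.8, 0.2, 0.4]
finger_gap: 85.4
```

View pics/b21.png

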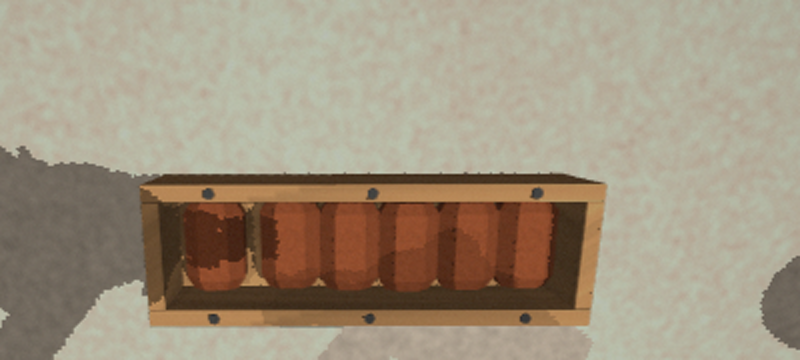

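```bash
python3 -c "
from bench import r
print(r.hand_in(), r.sense()['time'])"
```

```text
the job is handed in; nothing more can be done
the job is handed in; nothing more can be done
```

I pressed the proud lumps down with the tamper, levelled all six, and finished with a steady press of about 15–16 N in the middle of the row for roughly 2 s. Then I stood the tamper back on the middle of its mat, let go, and handed the job in with the clock at about 55 s.

**A snag on the way:** both proud lumps first stopped about 3 mm high. One was rolled about 45° on its side, and the other dropped when rubbed under load. I rubbed each, and dragged the rolled one over, until it lay flat.

**Last checks:**
- **Levelling:** pressing on each part of the row gave the same contact height (TCP about 107.8 mm), so each was at the level height. A sweep about 1.5 mm above that, over all but the +y end lump, met nothing. The last picture shows six lumps in one row, with a gap beside the +y lump.
- **Force on the lumps:** the highest reading I took was about 20 N, during the rubbing. I only read the force at the end of each move, so I did not see the peaks in between.
- **Tamper:** it stands upright, and in the picture the handle and mat centres agree to within a pixel or two.
- **Bottle, jar and can:** I did not go near them, and they look unmoved in the side picture.
- **Disagreement:** the camera estimates of the bin centre differed by up to about 5 mm in x. I worked from the middle of them, and the tamper showed no sign of catching on the bin walls.

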